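# Hook out the stock tray, put the polishing things in the chest and shut its lid

### The job

Before the grinding starts, put the polishing things out of the dust: with the hooked rod, catch the loop that is hidden under the ledge of the wooden chest and pull the low stock tray all the way out, and set the rod aside. Put every compound bar and sanding block that lies in the stock tray into the open compartment on top of the chest and, when all are in, push the emptied tray fully home again with the rod, lay the rod back inside its shallow plywood tool tray and lower the lid gently until it is fully shut. Do not knock over the bottle or the cup behind.

Things in the scene. Friction and masses are not known exactly. Their poses are not given: they have to be found in the camera images.
- chest: Fixed wooden chest, 298 mm (x) by 192 mm (y), 115 mm high without lid. Origin: centre of its footprint on the bench; z up. Above, a lidded open compartment (store), outer walls 12 mm thick from z 62 to 115 mm. Below, a sliding stock tray between side walls at x = +-143 mm, y = -34 to 96 mm. The upper box overhangs the closed tray's front by 62 mm toward -y (ledge).
- stock_tray (a joint): Travel of the stock tray along the chest's -y, m: 0 closed, 0.18 fully out (stop). Stays where left; about 2 N of friction. The tray has a 250 (x) by 100 (y) mm inner floor 14 mm above the bench, lips 10 mm high on three sides and a front wall 10 mm thick, up to 56 mm above the bench.
- pull_loop (a point): Middle of the upright bar of the tray's steel pull loop, 36 mm above the bench, axes as the chest's. The loop is a D of 8 mm round bar standing in the chest's y-z plane: upright bar from z 17 to 55 mm, 32 mm clear of the tray's front, with a strut above and below. Only 8 mm wide in x, open on both sides: a level hook passes beside the bar, then moves sideways behind it.
- ledge (a point): Middle of the ledge's lower edge: chest y = -96 mm, x = 0, 62 mm above the bench; axes as the chest's. With the tray closed the loop's bar stands 26 mm behind this edge and is hidden. A gripper does not fit under the ledge: only the rod goes in.
- tray_floor (a point): Centre of the stock tray's inner floor, at floor height; moves with the tray; axes as the chest's.
- store (a point): Centre of the floor of the chest's upper compartment, 70 mm above the bench; axes as the chest's. Inside it measures 274 mm in x and 168 mm in y; its walls are 45 mm high.
- lid (a joint): Angle of the chest's lid, rad: 0 shut, about 1.57 upright, 1.85 the open stop. A stiff hinge: it stays where it is left (0.6 N m of friction, lid 0.35 kg), so it must be pushed all the way down.
- lid_hinge (a point): Middle of the lid's hinge line, on the chest's +y rim, 115 mm above the bench. The hinge line runs along the chest's x. Site axes turn with the lid: its own -y points from the hinge to the free edge, its own z out of the lid's upper (outer) face.
- lid_edge (a point): Middle of the lid's free edge, on its upper (outer) face, 192 mm from the hinge line; turns with the lid. The lid is a board 298 mm wide and 10 mm thick; open, it stands up to 315 mm above the bench.
- hook: Loose hooked rod, 160 g. Origin: centre of the underside of its wooden handle (80 mm in x, 20 in y, 22 in z). An 8 mm steel rod runs from it along +x, axis 11 mm above the underside, to x = 123 mm (its end at 127), then 34 mm toward +y, the tip turned slightly back (to x = 113, y = 42 mm). Starts flat in the tool tray. Grasp the handle across its y.
- hook_catch (a point): Point in the bend of the hook where a caught bar's centre lies: 115 mm along x and 17 mm along y from the rod's origin, at the height of the rod's axis. Axes as the rod's.
- tool_tray: Fixed shallow plywood tray for the hooked rod. Origin: centre of its underside. Inside 200 mm (its x) by 120 mm (its y), floor 4 mm above the bench, lip up to 11 mm above the bench.
- compound_bar_a: Loose red-brown bar of polishing compound, 36 mm (x) by 83 mm (y) by 32 mm high, origin at the centre of its underside, in the stock tray at the start, its long side about along the chest's y. It may be absent.
- compound_bar_b: A second bar, the same as compound_bar_a. It may be absent.
- sanding_block: Loose cork sanding block, 52 mm (x) by 86 mm (y) by 26 mm high, origin at the centre of its underside, in the stock tray at the start, its long side about along the chest's y. It may be absent.
- horn_heap: Bystander: fixed heap of horn pieces to the right of the work, up to 125 mm high. Seen from the robot's base it begins about 0.19 m to the right (y = -0.19 m) where x is over 0.55 m, and at y = -0.23 m where x is 0.48 to 0.55 m; left of that the bench is free for low hands.
- glue_bottle: Bystander: glue bottle, 47 mm thick and 124 mm high, origin at the centre of its base, behind the work.
- powder_cup: Bystander: cup, 61 mm wide and 60 mm high, origin at the centre of its base, behind the work.

How it is judged:
By the outcome, as a careful person would: the job done as asked, in the order asked, and still so for the second after the job is handed in, with the robot touching nothing.
Of compound_bar_a, compound_bar_b, sanding_block only 2 to 3 are there at a start; the rules pass over those that are not, and their reading is None.
At some moment in a run one of hook may be knocked a few centimetres aside while the robot is not near it.
Once in a run the grip may slacken for a moment while it holds something.
It also fails if it takes over 210 s, if anything falls off the work surface, if the arm or the gripper's body presses on something with over 40 N, if the wrist force passes 120 N, or if a joint passes its speed limit or range.

### The arm

A 7-joint arm with a two-finger parallel gripper is mounted at the origin on a cart in front of the work surface, level with it; the furniture and walls round the work are solid. World frame = base frame: x ahead of the robot, y to its left, z up, the work surface at z = 0. Lengths are in m, angles in degrees, forces in N, time in s.
With the tool pointing down it reaches from about 0.35 to 0.9 m from the base axis. Payload 19.9 kg.
Tool frame: the origin (TCP) lies midway between the tips of the shut fingers; the grasp point (between the pads) lies 19 mm behind it (r.grasp_offset is the distance from the TCP to the grasp point, in m); z points along the fingers, y is the direction in which the jaws open and shut (so a half turn about z gives the same grasp; the last joint's range is limited). The gripper opens to 85 mm and grips with 20 to 120 N. Pads are 22 mm wide; open, the fingers measure 114 mm over their backs; the gripper's body (76 mm by 85 mm) begins 54 mm behind the grasp point. The pads swing forward as they close: fully open they stand 13 mm farther back than shut.
Start: joints at [66.091, 23.915, -0.59, 92.452, 0.269, 63.638, -3.037], TCP at [0.229, -0.581, 0.231] pointing down, gripper open.
Joint ranges: [-161.28, 161.28], [-22.2, 115.67], [-73.04, 71.86], [3.21, 147.25], [-68.34, 248.33], [10.77, 114.83], [-161.83, 161.83]. Speed limits (degrees/s): [108.29, 108.29, 136.94, 136.94, 172.46, 172.46, 172.46].

### API

Orientations are given as [roll, pitch, yaw] about the fixed x, y, z axes, in that order (R = Rz(yaw) Ry(pitch) Rx(roll)).
In Python, from cell import r, get_image, spotter gives the robot as it stands.
- The arm moves only by the shell command python3 -m pendant 'ROWS' [OPENING]. ROWS is JSON, a list that holds one entry, the list of rows, each a list of 6 numbers: the shift along the world's x, y, z in mm, then the turn, a rotation vector about the world's x, y, z in rad. A call has 1 to 12 rows; each row shifts and turns the commanded pose from where the row before left it; what a row does not reach is not made up. A row lasts 1/12 s, in which the tool goes at most 41.7 mm and 7.16 degrees, less where a joint would pass 70% of its speed; a pose out of reach is approached as far as the arm can. A call is refused whole if a number of a shift passes 41.7 or a number of a turn 0.125, either way. A call with a gripper value outside its range is refused whole. OPENING is the gripper's target within -1 to 1 (shut at 1, half-way at 0, fully open at -1), set as the call begins (- or left out, the last holds). The fingers move at their own pace and stop on an object; the grip force is fixed at half the most. Time passes only in rows, so rows that do not move let the fingers close. It gives the time, the measured TCP pose, the force and the opening at its end, in the units of the state.
- r.sense(): the state, without advancing time (a new reading comes with each control period).
- get_image(name): name is "scene" or "top" or "wrist"; returns a dict with "img" (420x560x3 uint8, red, green, blue), "depth" (420x560 float32, m along the optical axis (not along the pixel's ray), 0 where there is no reading), "vertical_fov" (degrees; the focal length in pixels is half the picture's height over the tangent of half this angle, whatever the lens; pixels are square), "cx", "cy" (the principal point, pixels), "k1" (the pictures are not rectified: a ray, as slopes to the right and down, at radius r is drawn at 1 + k1 r^2 times it, then the intrinsics apply), "position" and "attitude" of the camera in the world; the wrist camera has in their place "T_tool_cam" (4x4, takes a point from camera to tool coordinates, whose origin is the TCP and whose axes are the flange's). Camera axes: x right, y down, z forward; pixel columns grow to the right and rows downward; lengths in m; the calibration is good to about 2 mm. A picture is of the moment at which its call begins: read the wrist's pose just before it.
- r.job_done(): hands the job in, once; it reports no verdict.
Trained networks look in a picture, given as the dict that the camera call returned (one of the last four; its "shot" number tells which), for a name from the list of things; names that differ only in an ending like _2 or _b are one class to them, and where a whole thing is asked for, a point or a joint stands for the part that bears it (a point fixed in the world has none). Each returns a list of dicts, best first, with "p" (0 to 1); they miss things now and then, are a little off and sometimes report something else, mostly with a low value. They report only what shows in the picture. A call takes as long as a camera call.
- spotter.search_frame(picture, target): "point" ([x, y, z] in m, in world coordinates, good to about 4 mm: the middle of the surface that is visible of it).
The state is a dict: "time_s": time; "joint_positions": joint angles; "joint_vel": joint speeds; "tau": joint torques, N m; "position": TCP position; "ee_rot": TCP orientation; "contact_force": force on the tool from outside, world axes, zero at the start; "ft_torque": the same for the moment, N m; "gripper_width": finger opening in m.
Only numpy, scipy, OpenCV 4.12 (cv2) and the standard library are available. Lean on these libraries where they do the work, as an engineer would, in place of code of your own. Each camera call takes 0.05 s, during which the arm holds its last target.

## Working session

There is one attempt and no reset: what is moved stays moved. The work goes in short steps, Python scripts to look and compute and a shell command to move; the robot and the scene stay as the last step left them, time stands still between calls to the robot, and variables do not carry over. Pictures are saved under pics/ and viewed, and the job is handed in when it is done.

```bash
ls; mkdir -p pics
cat > h.py <<'E'
import numpy as np, cv2
from cell import r, get_image, spotter
from scipy.spatial.transform import Rotation as R
def save(p,n):
    cv2.imwrite('pics/'+n+'.png', cv2.cvtColor(p['img'],cv2.COLOR_RGB2BGR))
def Tcam(p,s=None):
    T=np.eye(4)
    if 'T_tool_cam' in p:
        T[:3,:3]=R.from_euler('xyz',s['ee_rot'],degrees=True).as_matrix();T[:3,3]=s['position']
        return T@np.array(p['T_tool_cam'])
    a=np.array(p['attitude'])
    T[:3,3]=p['position']
    T[:3,:3]=a if a.shape==(3,3) else R.from_euler('xyz',a,degrees=True).as_matrix()
    return T
def cloud(p,s=None):
    H,W=p['depth'].shape; f=H/2/np.tan(np.radians(p['vertical_fov'])/2)
    v,u=np.mgrid[:H,:W].astype(np.float64)
    K=np.array([[f,0,p['cx']],[0,f,p['cy']],[0,0,1]])
    q=cv2.undistortPoints(np.stack([u.ravel(),v.ravel()],1)[:,None],K,np.array([p['k1'],0,0,0,0.]))[:,0].reshape(H,W,2)
    d=p['depth']; c=np.dstack([q[...,0]*d,q[...,1]*d,d])
    T=Tcam(p,s); w=c@T[:3,:3].T+T[:3,3]; w[d==0]=np.nan
    return w
def proj(p,X,s=None):
    T=np.linalg.inv(Tcam(p,s)); c=np.atleast_2d(X)@T[:3,:3].T+T[:3,3]
    f=210/np.tan(np.radians(p['vertical_fov'])/2); q=c[:,:2]/c[:,2:]; rr=(q**2).sum(1,keepdims=True)
    return q*(1+p['k1']*rr)*f+[p['cx'],p['cy']]
E
python3 - <<'E'
from h import *
print(r.sense())
for n in ['scene','top','wrist']:
    s=r.sense();p=get_image(n); save(p,n+'0'); print(n,{k:v for k,v in p.items() if k not in('img','depth')})
    np.savez('/tmp/'+n+'0.npz',w=cloud(p,s))
    if n!='wrist':
      for t in ['chest','hook','tool_tray','lid','pull_loop','compound_bar_a','sanding_block','glue_bottle','powder_cup','horn_heap']:
        print(t,[(np.round(d['point'],3),round(d['p'],2)) for d in spotter.search_frame(p,t)][:3])
E
```

```text
pics
{'time_s': 0.0, 'joint_positions': array([66.09130518, 23.94607284, -0.59172145, 92.48587439,  0.26967612,
       63.64085601, -3.03604689]), 'joint_vel': array([-0.04979896,  0.03900517,  0.08670884, -0.09361812,  0.10220939,
        0.12324691, -0.01384644]), 'tau': array([-4.19218452e-06, -8.64453363e+01,  6.78431746e-01, -4.34908426e+01,
        1.88878766e-02,  7.60490773e-03,  8.86293748e-06]), 'position': array([ 0.22924433, -0.58104784,  0.23067903]), 'ee_rot': array([-1.79928751e+02,  5.10638206e-03,  2.15334812e+01]), 'contact_force': array([0.03933361, 0.1886215 , 0.56012059]), 'ft_torque': array([ 0.0147989 , -0.01875321, -0.06833284]), 'gripper_width': 0.08526811191116937}
scene {'vertical_fov': 45.02127070116777, 'cx': 278.20411775837516, 'cy': 203.76151577562754, 'k1': 0.027142394410940827, 'position': array([ 0.97176328, -0.87570766,  1.27702116]), 'attitude': array([-142.7459533 ,    0.49518195,   22.31009087]), 'shot': 1}
chest [(array([0.546, 0.318, 0.118]), 0.73), (array([0.792, 0.002, 0.07 ]), 0.47)]
hook [(array([ 0.468, -0.203,  0.022]), 0.66)]
tool_tray [
[... 992 characters left out ...]
, 0.324, 0.237]), 0.65), (array([ 0.469, -0.195,  0.025]), 0.43)]
compound_bar_a []
sanding_block []
glue_bottle [(array([0.781, 0.014, 0.075]), 0.62)]
powder_cup [(array([0.795, 0.133, 0.038]), 0.66)]
horn_heap []
wrist {'vertical_fov': 59.4033250150457, 'cx': 284.6880542518658, 'cy': 208.0291098505205, 'k1': -0.07626522843101893, 'T_tool_cam': array([[ 3.73746629e-04, -9.52716664e-01, -3.03859865e-01,
         7.79601406e-02],
       [ 9.99999836e-01,  2.24236770e-04,  5.26928620e-04,
         1.70470655e-03],
       [-4.33877122e-04, -3.03860012e-01,  9.52716592e-01,
        -1.41648915e-01],
       [ 0.00000000e+00,  0.00000000e+00,  0.00000000e+00,
         1.00000000e+00]]), 'shot': 3}
```

View pics/scene0.png

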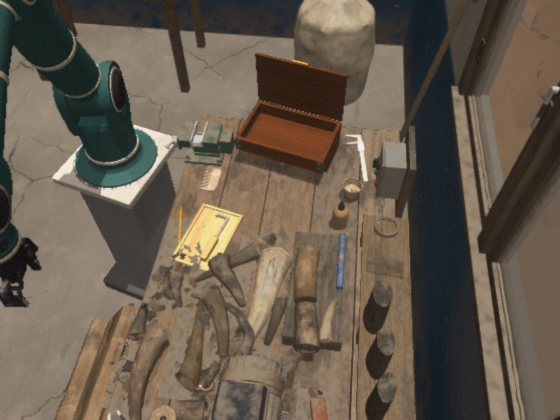

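View pics/top0.png

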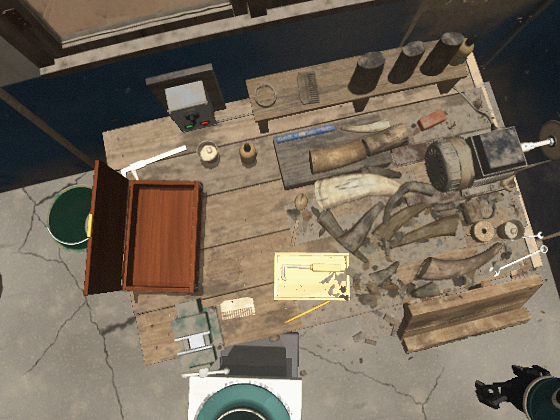

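Run:
```python
from h import *
for n in ['top','scene']:
    w=np.load('/tmp/%s0.npz'%n)['w']
    m=(np.abs(w[...,2]-.115)<.006)&(w[...,0]>.3)&(w[...,0]<.8)&(w[...,1]>.1)&(w[...,1]<.5)
    P=w[m][:,:2]; print(n,m.sum(),P.min(0),P.max(0)); 
    rc=cv2.minAreaRect(P.astype(np.float32)); print(rc, cv2.boxPoints(rc))
    # front edge fit
    m=(np.abs(w[...,2]-.07)<.004)&(w[...,0]>.4)&(w[...,0]<.68)&(w[...,1]>.2)&(w[...,1]<.4); print('floor',m.sum())
    # lid pts
    m=(w[...,2]>.15)&(w[...,0]>.36)&(w[...,0]<.72)&(w[...,1]>.25)&(w[...,1]<.6)
    L=w[m]; print('lid',L.min(0),L.max(0),m.sum())
    c=L.mean(0);U,S,V=np.linalg.svd(L-c,full_matrices=0);print(c,V[2])
p=get_image('top');i=p['img'];s=i[235:315,255:365];cv2.imwrite('pics/tt.png',cv2.resize(s,None,fx=7,fy=7,interpolation=cv2.INTER_CUBIC)[...,::-1])
w=cloud(p)
# hook points
m=(w[...,2]>.012)&(w[...,0]>.36)&(w[...,0]<.52)&(w[...,1]>-.29)&(w[...,1]<-.08)
v,u=np.where(m)
for h in (.009,.02):
  q=w[m]; q=q[q[:,2]>h]; print(len(q), np.round(q[::12],3).tolist())
```

```text
top 1767 [0.39013599 0.12965545] [0.68819923 0.32892629]
((0.5392579436302185, 0.2297155112028122), (0.29750770330429077, 0.1975092738866806), 0.5268113613128662) [[0.38960236 0.32709825]
 [0.3914184  0.12959734]
 [0.6889135  0.13233277]
 [0.6870975  0.3298337 ]]
floor 3887
lid [0.38926393 0.31582786 0.15001813] [0.68855371 0.33078343 0.31659049] 4041
[0.53629326 0.3222514  0.24600719] [ 0.01041921 -0.99962253 -0.02542125]
scene 1025 [0.39329623 0.12965755] [0.69390637 0.34145412]
((0.5432958602905273, 0.2350512593984604), (0.3003157079219818, 0.20706522464752197), 1.1209081411361694) [[0.3911414  0.33562663]
 [0.39519203 0.12860101]
 [0.6954503  0.13447589]
 [0.6913997  0.3415015 ]]
floor 1668
lid [0.39142474 0.31140767 0.15015224] [0.69154036 0.33603582 0.31821822] 3574
[0.54650873 0.32361039 0.23548817] [ 0.01071967 -0.99913318 -0.04022404]
617 [[0.518, -0.275, 0.084], [0.513, -0.282, 0.08], [0.51, -0.175, 0.012], [0.505, -0.097, 0.016], [0.508, -0.201, 0.012], [0.51, -0.271, 0.013], [0.503, -0.12, 0.012], [0.506, -0.21, 0.012], [0.505, -0.285, 0.014], [0.474, -0.098, 0.021], [0.4
[... 810 characters left out ...]
081, 0.013], [0.385, -0.28, 0.015], [0.379, -0.158, 0.013], [0.381, -0.237, 0.016], [0.375, -0.132, 0.012], [0.377, -0.2, 0.014], [0.379, -0.286, 0.013], [0.376, -0.272, 0.013]]
256 [[0.518, -0.275, 0.084], [0.513, -0.282, 0.08], [0.473, -0.095, 0.02], [0.477, -0.209, 0.023], [0.477, -0.243, 0.027], [0.473, -0.186, 0.029], [0.474, -0.22, 0.024], [0.475, -0.254, 0.026], [0.47, -0.186, 0.027], [0.471, -0.22, 0.024], [0.472, -0.254, 0.029], [0.468, -0.192, 0.025], [0.468, -0.226, 0.03], [0.469, -0.26, 0.027], [0.465, -0.209, 0.026], [0.466, -0.243, 0.025], [0.462, -0.195, 0.028], [0.463, -0.229, 0.028], [0.465, -0.29, 0.021], [0.46, -0.22, 0.027], [0.461, -0.255, 0.024], [0.442, -0.096, 0.021]]
```

View pics/tt.png

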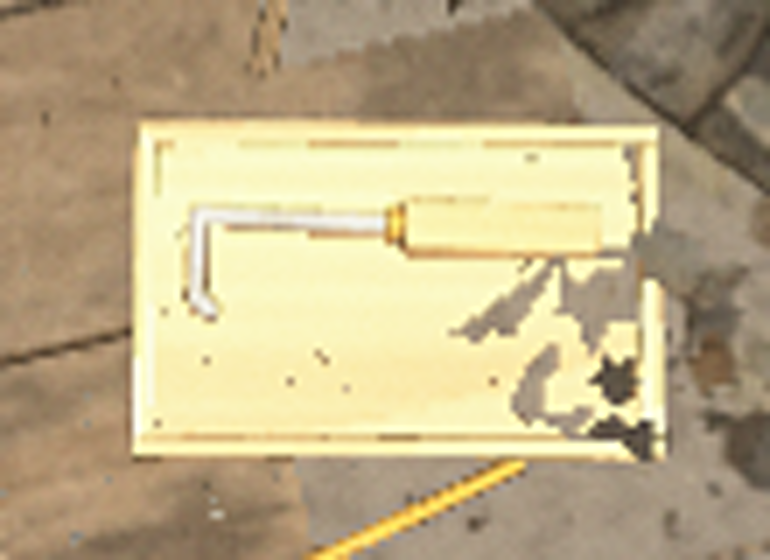

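```bash
python3 -m pendant '[[[20,31,2,0,0,0.1],[20,31,2,0,0,0.1],[20,31,2,0,0,0.1],[20,31,2,0,0,0.1],[20,31,2,0,0,0.1],[20,31,2,0,0,0.1],[20,31,2,0,0,0.1],[20,31,2,0,0,0.1],[20,31,2,0,0,0.1],[20,31,0,0,0,0.1],[20,31,0,0,0,0.1],[15,31,0,0,0,0.08]]]' 0.0
python3 - <<'E'
from h import *
s=r.sense();print(s['position'],s['ee_rot'],s['joint_positions'],s['gripper_width'])
p=get_image('wrist');save(p,'w1');w=cloud(p,s)
np.savez('/tmp/w1.npz',w=w)
print(spotter.search_frame(p,'hook'))
E
```

```text
time_s: 2.2
position: [0.4655, -0.2076, 0.2496]
ee_rot: [180.0, 0.0, 89.5]
contact_force: [0.7, -0.0, -1.9]
gripper_width: 0.0423
[ 0.46553958 -0.20758346  0.24955946] [1.79959603e+02 1.51048270e-02 8.94653102e+01] [ 42.19247712  12.38660289 -24.71868797 106.81749951   5.83440993
  61.9806883   14.70341717] 0.04231012416631384
[{'point': [0.4663, -0.188, 0.0242], 'p': 0.69}]
```

View pics/w1.png

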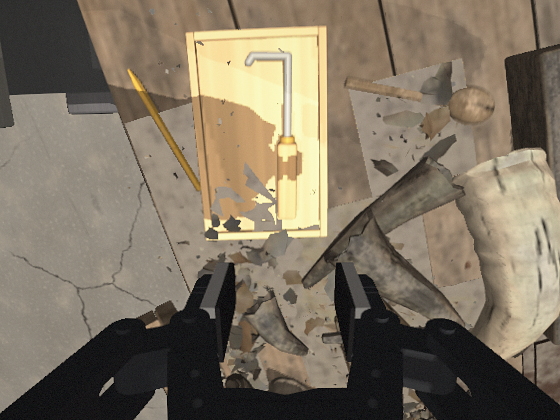

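```bash
cat >> h.py <<'E'
def ray(p,uv,z,s=None):
    f=210/np.tan(np.radians(p['vertical_fov'])/2)
    K=np.array([[f,0,p['cx']],[0,f,p['cy']],[0,0,1]])
    q=cv2.undistortPoints(np.array(uv,float).reshape(-1,1,2),K,np.array([p['k1'],0,0,0,0.]))[:,0]
    T=Tcam(p,s); d=np.c_[q,np.ones(len(q))]@T[:3,:3].T
    return T[:3,3]+d*((z-T[2,3])/d[:,2])[:,None]
E
python3 - <<'E'
from h import *
s=r.sense();p=get_image('wrist')
print(np.round(ray(p,[[278,143],[298,143],[297,219],[278,219],[287,181]],.026,s),4))
print(np.round(ray(p,[[288,57],[289,130],[247,60]],.015,s),4))
print('lip',np.round(ray(p,[[186,32],[327,26],[327,236],[206,240],[318,35],[318,225],[316,130]],.011,s),4))
E
```

```text
[[ 0.4614 -0.177   0.026 ]
 [ 0.4812 -0.1771  0.026 ]
 [ 0.4807 -0.2566  0.026 ]
 [ 0.4607 -0.2565  0.026 ]
 [ 0.4702 -0.2156  0.026 ]]
[[ 0.4715 -0.0958  0.015 ]
 [ 0.4724 -0.1654  0.015 ]
 [ 0.4321 -0.0983  0.015 ]]
lip [[ 0.3737 -0.0713  0.011 ]
 [ 0.5088 -0.0672  0.011 ]
 [ 0.5147 -0.2821  0.011 ]
 [ 0.3795 -0.2864  0.011 ]
 [ 0.5004 -0.0753  0.011 ]
 [ 0.5044 -0.269   0.011 ]
 [ 0.5    -0.1659  0.011 ]]
```

```bash
python3 -m pendant '[[[2.5,0,-25,0,0,0],[0,0,-25,0,0,0],[0,0,-25,0,0,0],[0,0,-25,0,0,0],[0,0,-25,0,0,0],[0,0,-25,0,0,0],[0,0,-25,0,0,0],[0,0,-20,0,0,0],[0,0,-15,0,0,0],[0,0,-10,0,0,0],[0,0,-5,0,0,0],[0,0,0,0,0,0]]]' 0.25
python3 - <<'E'
from h import *
s=r.sense();print(s['position'],s['contact_force'],s['gripper_width'])
p=get_image('wrist');save(p,'w2')
E
```

```text
time_s: 3.35
position: [0.4665, -0.2097, 0.0237]
ee_rot: [-179.9, -0.0, 89.1]
contact_force: [0.8, -0.0, -0.3]
gripper_width: 0.0318
[ 0.46645993 -0.20971195  0.02370829] [ 0.75668751 -0.03689547 -0.33305729] 0.031795952868338806
```

View pics/w2.png

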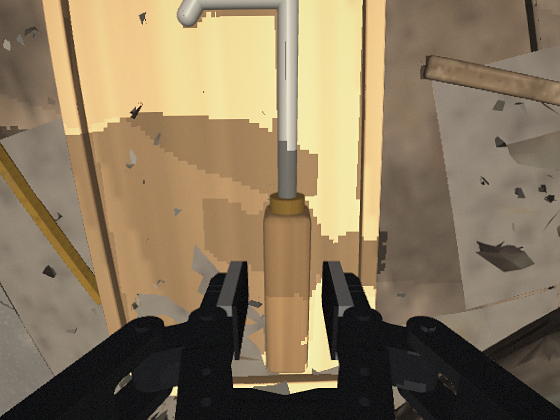

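```bash
python3 -m pendant '[[[1,1,-5,0,0,0],[0,0,-5,0,0,0],[0,0,-4,0,0,0],[0,0,0,0,0,0],[0,0,0,0,0,0]]]' 0.25
python3 -m pendant '[[[0,0,0,0,0,0],[0,0,0,0,0,0],[0,0,0,0,0,0],[0,0,0,0,0,0],[0,0,0,0,0,0],[0,0,0,0,0,0]]]' 1
```

```text
time_s: 3.82
position: [0.4678, -0.2083, 0.0101]
ee_rot: [-180.0, -0.0, 89.1]
contact_force: [0.2, -0.0, -0.4]
gripper_width: 0.0319
time_s: 4.32
position: [0.4681, -0.2084, 0.0107]
ee_rot: [180.0, 0.0, 89.1]
contact_force: [-1.0, 1.1, 5.5]
gripper_width: 0.0187
```

```bash
python3 -m pendant '[[[0,0,5,0,0,0],[0,0,10,0,0,0],[0,0,15,0,0,0],[0,0,20,0,0,0],[0,0,20,0,0,0],[0,0,0,0,0,0]]]' 1
python3 - <<'E'
from h import *
s=r.sense();print(s['position'],s['ee_rot'],s['contact_force'],s['gripper_width'])
p=get_image('wrist');save(p,'w3')
w=cloud(p,s)
for uv in [(288,250),(288,230),(288,215),(290,150),(290,100),(290,60)]:
    print(uv,np.round(w[uv[1],uv[0]],4))
E
```

```text
time_s: 4.82
position: [0.4695, -0.209, 0.0842]
ee_rot: [179.8, 0.1, 89.1]
contact_force: [1.8, -0.3, -0.5]
gripper_width: 0.0186
[ 0.46950641 -0.20898778  0.08420114] [1.79756660e+02 1.22147211e-01 8.91424135e+01] [ 1.84357746 -0.33144861 -0.47740997] 0.0186229161430282
(288, 250) [ 0.4717 -0.1904  0.0974]
(288, 230) [ 0.4718 -0.1831  0.0953]
(288, 215) [ 0.4719 -0.1772  0.095 ]
(290, 150) [ 0.473  -0.1533  0.0916]
(290, 100) [ 0.4732 -0.1357  0.0894]
(290, 60) [ 0.4733 -0.1221  0.0901]
```

View pics/w3.png

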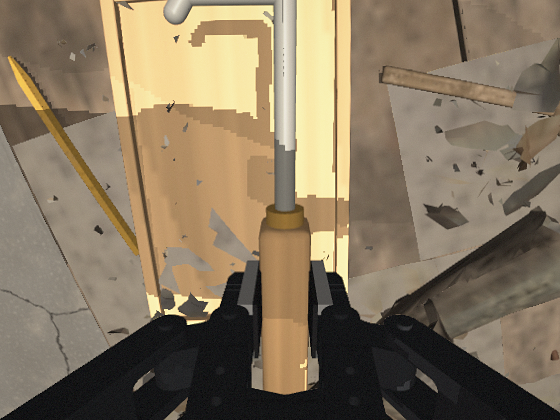

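```bash
python3 -m pendant '[[[5,5,20,0,0,0.015],[10,14,20,0,0,0.015],[14,18,0,0,0,0],[14,18,0,0,0,0],[14,18,0,0,0,0],[14,18,0,0,0,0],[14,18,0,0,0,0],[14,18,0,0,0,0],[14,18,0,0,0,0],[10,10,0,0,0,0],[6,4,0,0,0,0],[0,0,0,0,0,0]]]' 1
python3 - <<'E'
from h import *
s=r.sense();print(s['position'],s['ee_rot'],s['contact_force'],s['gripper_width'])
p=get_image('wrist');save(p,'w4')
w=cloud(p,s)
for uv in [(288,250),(288,230),(288,215),(290,150),(290,100),(290,60),(290,20)]:
    print(uv,np.round(w[uv[1],uv[0]]-s['position'],4))
p=get_image('top');save(p,'t4');w=cloud(p)
z=s['position'][2]
m=(w[...,2]>z-.015)&(w[...,2]<z+.02)&(np.abs(w[...,0]-s['position'][0])<.08)&(w[...,1]>s['position'][1]+.05)&(w[...,1]<.125)
q=w[m]-s['position'];print(len(q));print(np.round(q[::5],3).tolist())
i=p['img'];cv2.imwrite('pics/t4c.png',cv2.resize(i[120:320,100:360],None,fx=3,fy=3)[...,::-1])
E
```

```text
time_s: 5.87
position: [0.5974, -0.0488, 0.1199]
ee_rot: [-180.0, -0.0, 90.9]
contact_force: [-0.1, 0.1, -2.0]
gripper_width: 0.0181
[ 0.59741351 -0.04875691  0.11988266] [-1.79981265e+02 -1.87789586e-02  9.09267562e+01] [-0.11566215  0.13436586 -1.96865353] 0.018148369407650522
(288, 250) [0.0016 0.0191 0.0143]
(288, 230) [0.0015 0.0259 0.0112]
(288, 215) [0.0014 0.0321 0.0116]
(290, 150) [0.0017 0.0557 0.0071]
(290, 100) [0.0014 0.0734 0.0063]
(290, 60) [0.0011 0.0868 0.0068]
(290, 20) [0.0008 0.0995 0.0083]
63
[[0.0, 0.113, 0.007], [0.0, 0.099, 0.009], [-0.002, 0.102, 0.006], [-0.004, 0.105, 0.004], [-0.007, 0.107, 0.006], [-0.013, 0.11, 0.004], [-0.018, 0.112, 0.006], [-0.021, 0.106, 0.006], [-0.026, 0.108, 0.009], [-0.031, 0.111, 0.007], [-0.034, 0.105, 0.008], [-0.036, 0.1, 0.008], [-0.042, 0.105, 0.007]]
```

View pics/t4c.png

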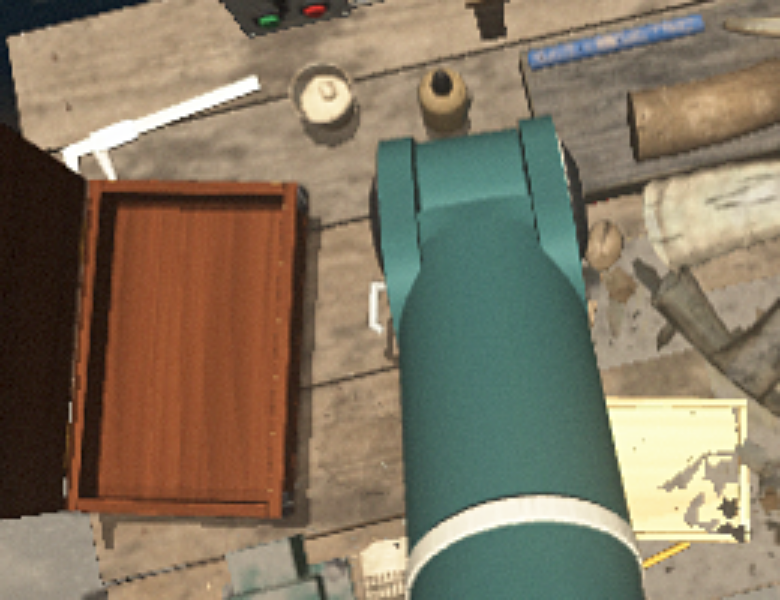

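View pics/w4.png

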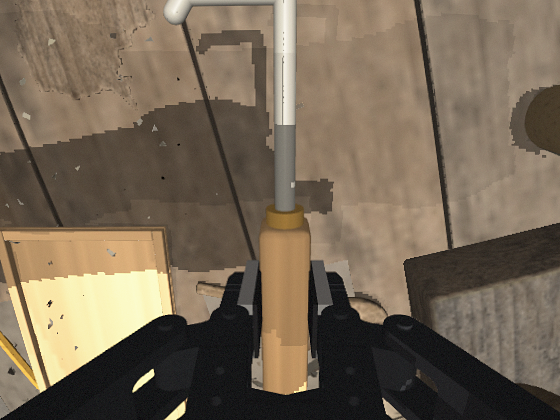

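```bash
python3 -m pendant '[[[1,0,-15,0,0,0],[1,0,-20,0,0,0],[0,0,-20,0,0,0],[0,0,-20,0,0,0],[0,0,-12,0,0,0],[0,0,0,0,0,0],[0,10,0,0,0,-0.005],[0,15,0,0,0,0],[0,15,0,0,0,0],[0,15,0,0,0,0],[0,8,0,0,0,0],[0,0,0,0,0,0]]]' 1
python3 - <<'E'
from h import *
s=r.sense();print(s['position'],s['ee_rot'],s['contact_force'],s['gripper_width'])
p=get_image('wrist');save(p,'w5')
E
```

```text
time_s: 6.97
position: [0.5993, 0.0162, 0.0345]
ee_rot: [179.9, -0.0, 90.7]
contact_force: [0.1, 0.6, -2.3]
gripper_width: 0.0186
[0.59934026 0.01615119 0.03454119] [ 1.79909689e+02 -4.78860390e-02  9.07155612e+01] [ 0.08627344  0.56627019 -2.32059474] 0.018585988177124646
```

View pics/w5.png

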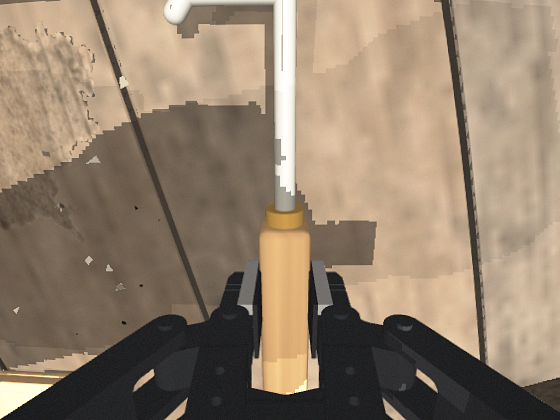

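```bash
python3 -m pendant '[[[0,10,0,0,0,0],[0,12,0,0,0,0],[0,12,0,0,0,0],[0,10,0,0,0,0],[0,5,0,0,0,0],[0,4,0,0,0,0],[0,0,0,0,0,0]]]' 1
python3 -m pendant '[[[-5,0,0,0,0,0],[-6,0,0,0,0,0],[-6,0,0,0,0,0],[-6,0,0,0,0,0],[-5,0,0,0,0,0],[-5,0,0,0,0,0],[0,0,0,0,0,0]]]' 1
```

```text
time_s: 7.6
position: [0.5988, 0.0677, 0.0332]
ee_rot: [-180.0, -0.0, 90.6]
contact_force: [-0.8, 0.3, -1.6]
gripper_width: 0.0187
time_s: 8.18
position: [0.5649, 0.0665, 0.0333]
ee_rot: [-180.0, 0.0, 90.6]
contact_force: [0.6, 0.5, -2.6]
gripper_width: 0.0183
```

```bash
python3 -m pendant '[[[-5,0,0,0,0,0],[-4,0,0,0,0,0],[0,0,0,0,0,0],[0,-4,0,0,0,0],[0,-4,0,0,0,0],[0,-4,0,0,0,0],[0,-4,0,0,0,0],[0,0,0,0,0,0]]]' 1
python3 -m pendant '[[[0,-4,0,0,0,0],[0,-4,0,0,0,0],[0,-4,0,0,0,0],[0,0,0,0,0,0]]]' 1
```

```text
time_s: 8.85
position: [0.557, 0.0494, 0.0332]
ee_rot: [-180.0, 0.0, 90.5]
contact_force: [0.4, -1.0, -1.7]
gripper_width: 0.0185
time_s: 9.18
position: [0.5569, 0.0374, 0.0332]
ee_rot: [-180.0, 0.0, 90.5]
contact_force: [0.2, 0.4, -2.0]
gripper_width: 0.0182
```

```bash
python3 -m pendant '[[[0,-6,0,0,0,0],[0,-8,0,0,0,0],[0,-8,0,0,0,0],[0,-8,0,0,0,0],[0,-8,0,0,0,0],[0,-8,0,0,0,0]]]' 1
python3 - <<'E'
from h import *
s=r.sense();print(s['position'],s['ee_rot'],s['contact_force'],s['gripper_width'])
p=get_image('wrist');save(p,'w6')
p=get_image('top');cv2.imwrite('pics/t6.png',cv2.resize(p['img'][120:320,100:360],None,fx=3,fy=3)[...,::-1])
E
```

```text
time_s: 9.68
position: [0.5569, -0.0085, 0.0333]
ee_rot: [180.0, 0.0, 90.5]
contact_force: [1.5, 2.4, -1.5]
gripper_width: 0.0183
[ 0.55691881 -0.00847351  0.03328615] [1.79996182e+02 7.90309186e-03 9.05461239e+01] [ 1.52258693  2.40121958 -1.49944821] 0.018330262547843305
```

View pics/w6.png

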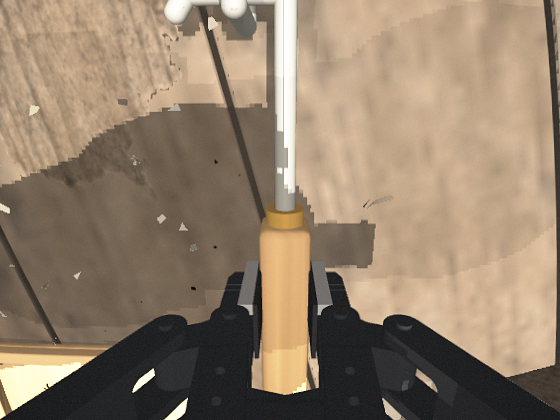

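View pics/t6.png

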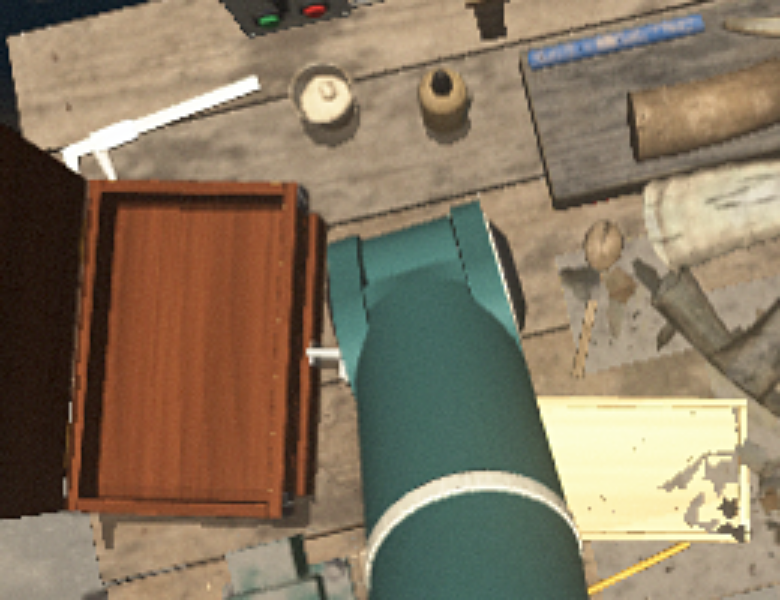

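```bash
python3 -m pendant '[[[0,-8,0,0,0,0],[0,-12,0,0,0,0],[0,-12,0,0,0,0],[0,-12,0,0,0,0],[0,-12,0,0,0,0],[0,-12,0,0,0,0],[0,-12,0,0,0,0],[0,-12,0,0,0,0],[0,-10,0,0,0,0],[0,-5,0,0,0,0],[0,0,0,0,0,0]]]' 1
python3 -m pendant '[[[0,-3,0,0,0,0],[0,-3,0,0,0,0],[0,-3,0,0,0,0],[0,0,0,0,0,0]]]' 1
```

```text
time_s: 10.7
position: [0.5565, -0.1161, 0.0331]
ee_rot: [-180.0, 0.0, 90.5]
contact_force: [-0.5, -0.7, -2.9]
gripper_width: 0.0181
time_s: 11.03
position: [0.5568, -0.1221, 0.0331]
ee_rot: [-180.0, -0.1, 90.6]
contact_force: [-0.6, 7.6, -2.2]
gripper_width: 0.0183
```

```bash
python3 -m pendant '[[[0,-3,0,0,0,0],[0,-1,0,0,0,0],[0,0,0,0,0,0]]]' 1
python3 - <<'E'
from h import *
p=get_image('top');save(p,'t7')
p=get_image('scene');cv2.imwrite('pics/s7.png',cv2.resize(p['img'][40:280,150:420],None,fx=2.5,fy=2.5)[...,::-1])
E
```

```text
time_s: 11.28
position: [0.5567, -0.1227, 0.0329]
ee_rot: [-179.9, -0.3, 90.8]
contact_force: [-1.1, 24.7, -3.2]
gripper_width: 0.0183
```

View pics/s7.png

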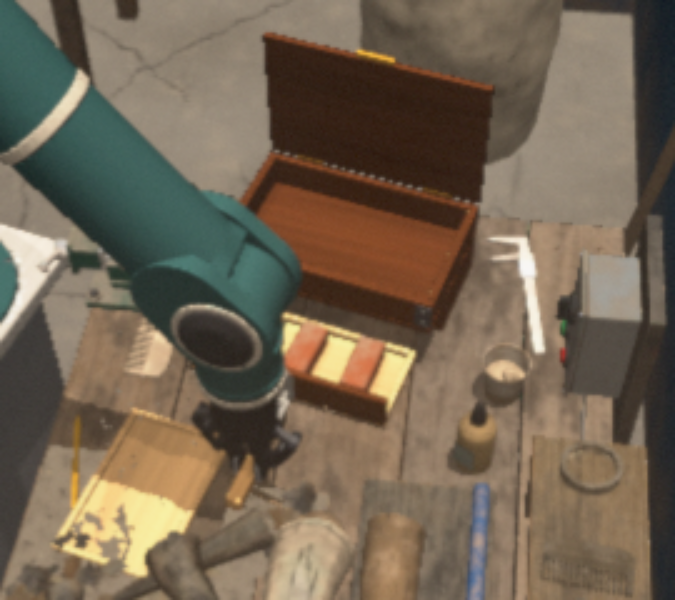

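View pics/t7.png

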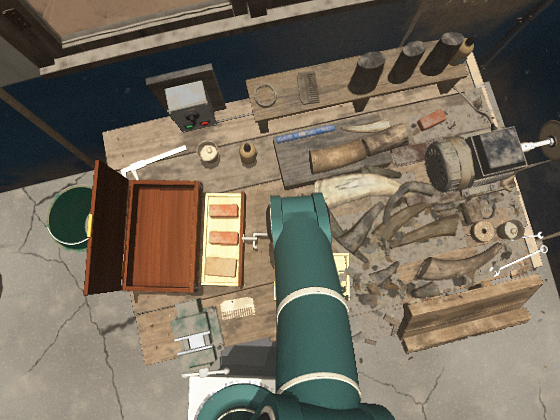

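```bash
python3 -m pendant '[[[0,7,0,0,0,0],[0,7,0,0,0,0],[0,6,0,0,0,0],[0,0,0,0,0,0],[6,0,0,0,0,0],[8,0,0,0,0,0],[8,0,0,0,0,0],[8,0,0,0,0,0],[8,0,0,0,0,0],[8,0,0,0,0,0],[4,0,0,0,0,0],[0,0,0,0,0,0]]]' 1
python3 - <<'E'
from h import *
s=r.sense();print(s['position'],s['ee_rot'],s['contact_force'],s['gripper_width'])
p=get_image('wrist');save(p,'w8')
E
```

```text
time_s: 12.38
position: [0.6078, -0.1072, 0.0331]
ee_rot: [180.0, -0.0, 90.6]
contact_force: [0.4, 0.9, -2.0]
gripper_width: 0.0188
[ 0.60776594 -0.10723682  0.03312466] [ 1.79984631e+02 -9.53695146e-03  9.05798704e+01] [ 0.39995117  0.89316583 -1.99852586] 0.018777808526197117
```

View pics/w8.png

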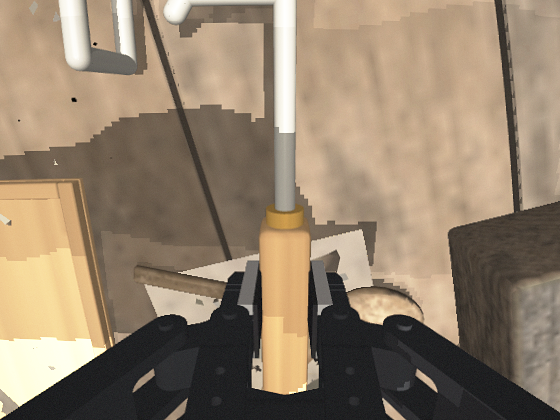

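```bash
python3 -m pendant '[[[0,0,20,0,0,0],[0,0,30,0,0,0],[-6,-4,30,0,0,0],[-16,-10,10,0,0,0],[-18,-12,0,0,0,0],[-18,-12,0,0,0,0],[-18,-12,0,0,0,0],[-18,-12,0,0,0,0],[-18,-12,0,0,0,0],[-18,-12,0,0,0,0],[-16,-10,0,0,0,0],[-6,-2,0,0,0,0]]]' 1
python3 -m pendant '[[[0,0,-20,0,0,0],[0,0,-25,0,0,0],[0,0,-25,0,0,0],[0,0,-18,0,0,0],[0,0,-10,0,0,0],[0,0,-5,0,0,0],[0,0,0,0,0,0]]]' 1
```

```text
time_s: 13.43
position: [0.4523, -0.2072, 0.1231]
ee_rot: [-179.9, 0.0, 90.4]
contact_force: [-0.0, -1.5, -1.7]
gripper_width: 0.018
time_s: 14.02
position: [0.4548, -0.205, 0.0198]
ee_rot: [-180.0, -0.0, 90.6]
contact_force: [-1.0, 0.3, -1.5]
gripper_width: 0.018
```

```bash
python3 -m pendant '[[[0,0,-4,0,0,0],[0,0,-4,0,0,0],[0,0,-1,0,0,0],[0,0,0,0,0,0]]]' 1
python3 -m pendant '[[[0,0,0,0,0,0],[0,0,0,0,0,0],[0,0,0,0,0,0]]]' 0.2
python3 -m pendant '[[[0,0,10,0,0,0],[0,0,25,0,0,0],[0,0,30,0,0,0],[0,0,30,0,0,0],[0,0,30,0,0,0],[0,0,30,0,0,0],[0,0,25,0,0,0],[0,0,0,0,0,0]]]' 0.2
python3 - <<'E'
from h import *
s=r.sense()
p=get_image('wrist');save(p,'w9')
p=get_image('top');save(p,'t9');np.savez('/tmp/t9.npz',w=cloud(p))
cv2.imwrite('pics/t9c.png',cv2.resize(p['img'][180:300,180:280],None,fx=5,fy=5)[...,::-1])
for t in ['compound_bar_a','sanding_block','hook']: print(t,[(np.round(d['point'],3),round(d['p'],2)) for d in spotter.search_frame(p,t)][:3])
E
```

```text
time_s: 14.35
position: [0.455, -0.2054, 0.0114]
ee_rot: [180.0, 0.0, 90.6]
contact_force: [-0.4, 1.0, -2.0]
gripper_width: 0.0184
time_s: 14.6
position: [0.4551, -0.2055, 0.0116]
ee_rot: [180.0, 0.0, 90.6]
contact_force: [0.5, -0.0, -0.0]
gripper_width: 0.0342
time_s: 15.27
position: [0.4567, -0.2059, 0.1967]
ee_rot: [179.7, 0.2, 90.6]
contact_force: [0.9, 0.5, 0.8]
gripper_width: 0.0341
compound_bar_a [(array([0.62 , 0.078, 0.045]), 0.72), (array([0.537, 0.322, 0.239]), 0.72), (array([0.543, 0.075, 0.049]), 0.64)]
sanding_block [(array([0.466, 0.077, 0.044]), 0.78), (array([0.781, 0.013, 0.073]), 0.63), (array([0.791, 0.136, 0.035]), 0.19)]
hook [(array([0.544, 0.072, 0.013]), 0.67), (array([ 0.452, -0.113,  0.022]), 0.42)]
```

View pics/w9.png

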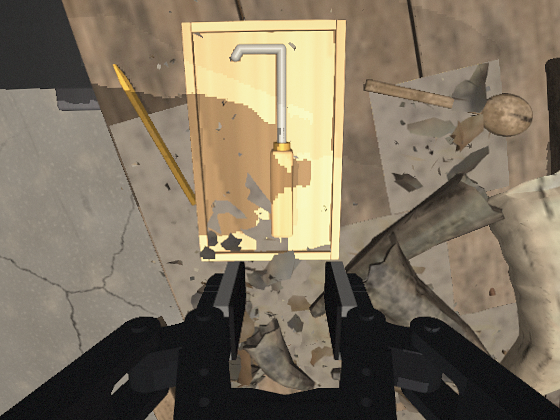

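View pics/t9c.png

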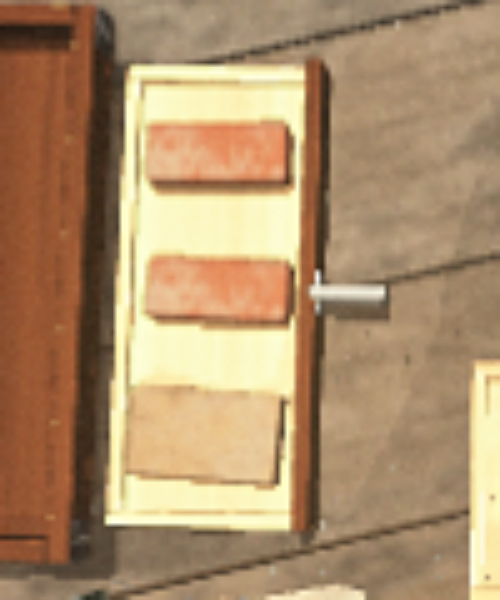

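Run:
```python
from h import *
w=np.load('/tmp/t9.npz')['w']
for n,x,z,h in [('A',.62,.046,.006),('B',.543,.046,.006),('S',.466,.040,.006)]:
    m=(np.abs(w[...,2]-z)<h)&(np.abs(w[...,0]-x)<.045)&(w[...,1]>.028)&(w[...,1]<.125)
    P=w[m]; rc=cv2.minAreaRect(P[:,:2].astype(np.float32)); print(n,m.sum(),rc,P[:,2].mean(),P[:,:2].min(0),P[:,:2].max(0))
```

```text
A 348 ((0.6214603185653687, 0.0778847485780716), (0.03502369672060013, 0.08088788390159607), 1.7861793041229248) 0.045305870180935105 [0.60369832 0.03708208] [0.63952643 0.11857635]
B 360 ((0.5440294742584229, 0.07536092400550842), (0.034588295966386795, 0.08303137868642807), 1.3797457218170166) 0.04520925118590536 [0.52649886 0.03381564] [0.56184002 0.11665578]
S 540 ((0.46163615584373474, 0.07896481454372406), (0.08582039922475815, 0.049972981214523315), 87.23445892333984) 0.04114648687698666 [0.43532795 0.03631163] [0.48709421 0.12182219]
```

```bash
python3 -m pendant '[[[8,14,0,0,0,0.01],[14,24,0,0,0,0.01],[15,26,-3,0,0,0],[15,26,-4,0,0,0],[15,26,-5,0,0,0],[15,26,-5,0,0,0],[15,26,-5,0,0,0],[15,26,-5,0,0,0],[15,26,-5,0,0,0],[15,26,-5,0,0,0],[12,22,-5,0,0,0],[10,13,-5,0,0,0]]]' -0.32
python3 - <<'E'
from h import *
s=r.sense();print(s['position'],s['ee_rot'],s['joint_positions'],s['gripper_width'])
p=get_image('wrist');save(p,'w10')
E
```

```text
time_s: 16.52
position: [0.6188, 0.0789, 0.1428]
ee_rot: [-179.9, -0.1, 91.9]
contact_force: [0.4, 0.0, 0.1]
gripper_width: 0.0567
[0.61877529 0.07893566 0.14276276] [-1.79886803e+02 -6.63304330e-02  9.18735945e+01] [ 11.38624136  32.08217639 -29.22171497  96.20714784  17.99866801
  56.54529144 -22.27920579] 0.05667962841020708
```

View pics/w10.png

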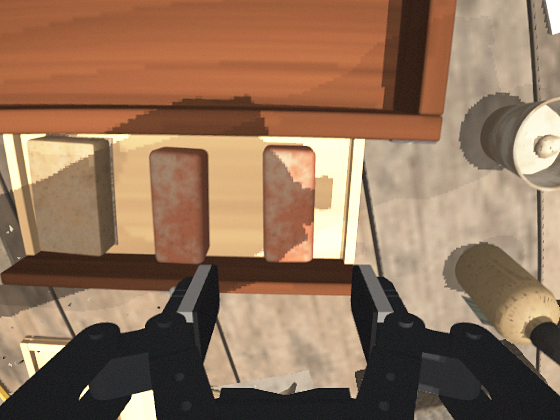

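```bash
python3 -m pendant '[[[2,-5,-10,0,0,0],[0,0,-20,0,0,0],[0,0,-22,0,0,0],[0,0,-22,0,0,0],[0,0,-18,0,0,0],[0,0,-10,0,0,0],[0,0,-5,0,0,0],[0,0,0,0,0,0]]]' -0.32
python3 - <<'E'
from h import *
p=get_image('wrist');save(p,'w11')
E
```

```text
time_s: 17.23
position: [0.6202, 0.07, 0.0361]
ee_rot: [-179.9, 0.0, 91.7]
contact_force: [-0.6, 0.8, 0.2]
gripper_width: 0.0561
```

View pics/w11.png

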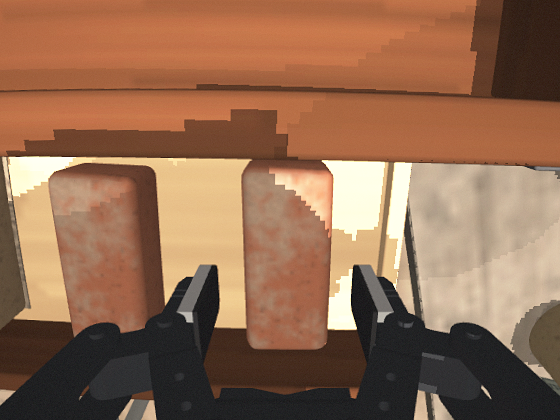

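```bash
python3 -m pendant '[[[0,3,-7,0,0,0],[0,0,-6,0,0,0],[0,0,-2,0,0,0],[0,0,0,0,0,0]]]' -0.32
python3 -m pendant '[[[0,0,0,0,0,0],[0,0,0,0,0,0],[0,0,0,0,0,0],[0,0,0,0,0,0],[0,0,0,0,0,0]]]' 1
python3 -m pendant '[[[0,0,5,0,0,0],[0,-2,15,0,0,0],[0,-3,25,0,0,0],[0,0,30,0,0,0],[0,0,35,0,0,0],[0,0,35,0,0,0],[0,0,20,0,0,0],[0,0,0,0,0,0]]]' 1
python3 - <<'E'
from h import *
p=get_image('wrist');save(p,'w12')
E
```

```text
time_s: 17.62
position: [0.6206, 0.0736, 0.0218]
ee_rot: [-180.0, 0.0, 91.7]
contact_force: [0.3, 0.4, 0.0]
gripper_width: 0.0563
time_s: 18.03
position: [0.6212, 0.0737, 0.0228]
ee_rot: [180.0, 0.0, 91.7]
contact_force: [-1.5, -1.0, 6.1]
gripper_width: 0.0352
time_s: 18.7
position: [0.6227, 0.069, 0.1934]
ee_rot: [179.6, -0.0, 91.7]
contact_force: [-0.2, 0.5, -0.6]
gripper_width: 0.0352
```

View pics/w12.png

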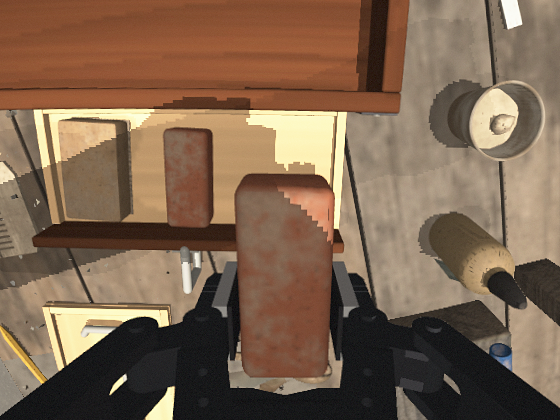

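```bash
python3 -m pendant '[[[0,10,0,0,0,0],[0,20,0,0,0,0],[0,25,0,0,0,0],[0,25,0,0,0,0],[0,25,-5,0,0,0],[-1,16,-10,0,0,0],[-1,10,-20,0,0,0],[0,0,-25,0,0,0],[0,0,-20,0,0,0],[0,0,-15,0,0,0],[0,0,-8,0,0,0],[0,0,0,0,0,0]]]' 1
python3 - <<'E'
from h import *
s=r.sense();print(s['position'],s['contact_force'],s['gripper_width'])
p=get_image('wrist');save(p,'w13')
E
```

```text
time_s: 19.75
position: [0.6178, 0.1996, 0.0822]
ee_rot: [-179.8, 0.0, 91.7]
contact_force: [0.3, -0.8, -0.9]
gripper_width: 0.0351
[0.61778954 0.19956291 0.08219926] [ 0.32074545 -0.79653189 -0.91023082] 0.03507647626101361
```

View pics/w13.png

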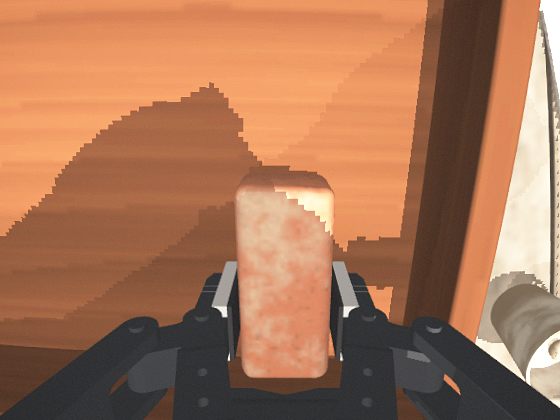

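Down 2.5 mm, release, rise.

```bash
python3 -m pendant '[[[0,0,-2,0,0,0],[0,0,-1,0,0,0],[0,0,0,0,0,0]]]' 1
python3 -m pendant '[[[0,0,0,0,0,0],[0,0,0,0,0,0],[0,0,0,0,0,0],[0,0,0,0,0,0]]]' -0.32
python3 -m pendant '[[[0,0,10,0,0,0],[0,0,20,0,0,0],[0,0,30,0,0,0],[0,0,30,0,0,0],[0,0,10,0,0,0],[-12,-18,0,0,0,0],[-16,-24,0,0,0,0],[-16,-26,0,0,0,0],[-16,-26,0,0,0,0],[-12,-20,0,0,0,0],[-4,-10,0,0,0,0],[0,0,0,0,0,0]]]' -0.32
python3 - <<'E'
from h import *
s=r.sense();print(s['position'],s['ee_rot'],s['contact_force'],s['gripper_width'])
p=get_image('wrist');save(p,'w14')
E
```

```text
time_s: 20.05
position: [0.6192, 0.1997, 0.082]
ee_rot: [179.9, -0.0, 91.7]
contact_force: [-0.4, 0.1, -1.4]
gripper_width: 0.0351
time_s: 20.38
position: [0.619, 0.1997, 0.0815]
ee_rot: [180.0, -0.0, 91.7]
contact_force: [-0.4, 0.2, -0.7]
gripper_width: 0.0564
time_s: 21.38
position: [0.5425, 0.0732, 0.1819]
ee_rot: [180.0, 0.1, 91.6]
contact_force: [0.0, 0.1, -0.1]
gripper_width: 0.0558
[0.54254945 0.07324169 0.18193258] [1.79974250e+02 7.63040178e-02 9.15628718e+01] [ 0.00160806  0.0582488  -0.07030582] 0.05580921385881459
```

View pics/w14.png

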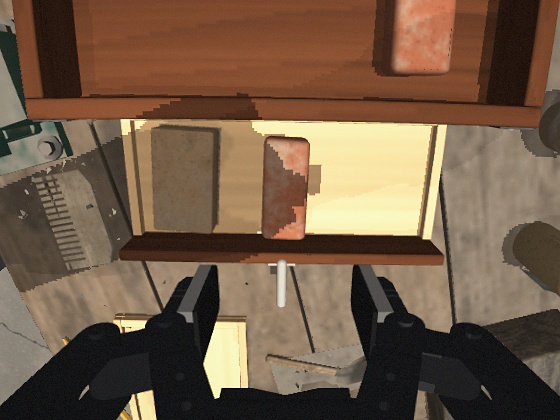

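```bash
python3 -m pendant '[[[1,-2,-15,0,0,0],[0,0,-25,0,0,0],[0,0,-30,0,0,0],[0,0,-30,0,0,0],[0,0,-25,0,0,0],[0,0,-15,0,0,0],[0,0,-10,0,0,0],[0,0,-6,0,0,0],[0,0,-4,0,0,0],[0,0,0,0,0,0]]]' -0.32
python3 -m pendant '[[[0,0,0,0,0,0],[0,0,0,0,0,0],[0,0,0,0,0,0],[0,0,0,0,0,0],[0,0,0,0,0,0]]]' 1
python3 -m pendant '[[[0,0,5,0,0,0],[0,-2,15,0,0,0],[0,-3,25,0,0,0],[0,0,30,0,0,0],[0,0,35,0,0,0],[0,0,35,0,0,0],[0,0,20,0,0,0],[0,0,0,0,0,0]]]' 1
```

```text
time_s: 22.27
position: [0.5442, 0.0741, 0.0213]
ee_rot: [180.0, -0.0, 91.7]
contact_force: [0.6, 0.5, 0.6]
gripper_width: 0.0562
time_s: 22.68
position: [0.5446, 0.0738, 0.0224]
ee_rot: [179.9, -0.0, 91.7]
contact_force: [-1.2, 0.7, 5.6]
gripper_width: 0.0354
time_s: 23.35
position: [0.5457, 0.069, 0.1914]
ee_rot: [179.6, 0.0, 91.7]
contact_force: [1.4, 0.4, -1.1]
gripper_width: 0.0353
```

```bash
python3 -m pendant '[[[0,10,0,0,0,0],[0,20,0,0,0,0],[0,25,0,0,0,0],[0,25,0,0,0,0],[0,25,-5,0,0,0],[0,16,-10,0,0,0],[0,10,-20,0,0,0],[0,0,-25,0,0,0],[0,0,-20,0,0,0],[0,0,-15,0,0,0],[0,0,-8,0,0,0],[0,0,0,0,0,0]]]' 1
python3 - <<'E'
from h import *
s=r.sense();print(s['position'],s['contact_force'],s['gripper_width'])
p=get_image('wrist');save(p,'w15')
E
```

```text
time_s: 24.35
position: [0.5424, 0.1998, 0.0811]
ee_rot: [-179.8, 0.0, 91.8]
contact_force: [-0.3, 0.3, -0.9]
gripper_width: 0.0352
[0.54237677 0.19983422 0.08106786] [-0.29821998  0.27420528 -0.91121559] 0.035186771847000115
```

View pics/w15.png

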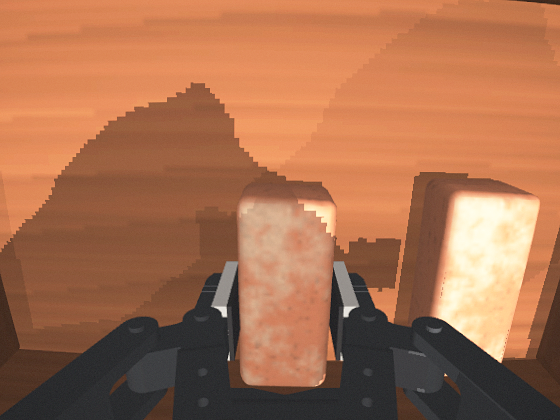

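```bash
python3 -m pendant '[[[0,0,-1,0,0,0],[0,0,-1,0,0,0],[0,0,0,0,0,0]]]' 1
python3 -m pendant '[[[0,0,0,0,0,0],[0,0,0,0,0,0],[0,0,0,0,0,0],[0,0,0,0,0,0]]]' -0.32
python3 -m pendant '[[[0,0,10,0,0,0],[0,0,20,0,0,0],[0,0,30,0,0,0],[0,0,30,0,0,0],[0,0,10,0,0,0],[-12,-18,0,0,0,-0.02],[-16,-24,0,0,0,-0.02],[-16,-26,0,0,0,-0.02],[-18,-26,0,0,0,-0.018],[-14,-20,0,0,0,0],[-5,-10,0,0,0,0],[0,0,0,0,0,0]]]' -0.55
python3 - <<'E'
from h import *
s=r.sense();print(s['position'],s['ee_rot'],s['contact_force'],s['gripper_width'])
p=get_image('wrist');save(p,'w16')
E
```

```text
time_s: 24.65
position: [0.5442, 0.1997, 0.0819]
ee_rot: [179.9, -0.0, 91.7]
contact_force: [-1.0, 0.5, -2.0]
gripper_width: 0.0355
time_s: 24.98
position: [0.544, 0.1997, 0.0815]
ee_rot: [180.0, -0.0, 91.7]
contact_force: [0.2, 0.1, -0.5]
gripper_width: 0.0564
time_s: 25.98
position: [0.4621, 0.0734, 0.1819]
ee_rot: [180.0, 0.1, 87.1]
contact_force: [0.7, 0.0, 0.4]
gripper_width: 0.0661
[0.46207067 0.07336761 0.18187187] [1.79976252e+02 8.33651139e-02 8.70994265e+01] [0.65923959 0.01179625 0.39485027] 0.06605792865500039
```

View pics/w16.png

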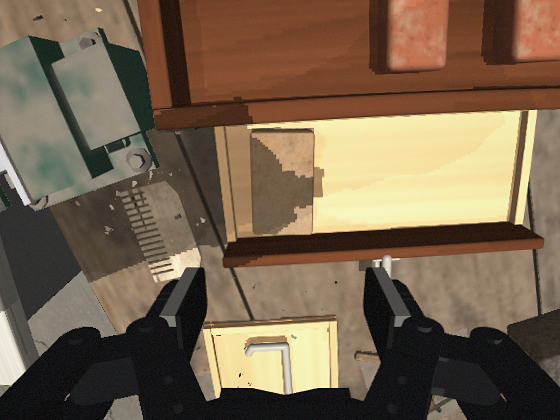

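```bash
python3 -m pendant '[[[0.5,-2,-15,0,0,0],[0,0,-25,0,0,0],[0,0,-30,0,0,0],[0,0,-30,0,0,0],[0,0,-25,0,0,0],[0,0,-15,0,0,0],[0,0,-8,0,0,0],[0,0,0,0,0,0]]]' -0.5
python3 - <<'E'
from h import *
s=r.sense();print(s['position'],s['ee_rot'],s['contact_force'],s['gripper_width'])
p=get_image('wrist');save(p,'w17')
E
```

```text
time_s: 26.7
position: [0.4631, 0.0746, 0.0321]
ee_rot: [-179.9, -0.0, 87.3]
contact_force: [-0.2, 0.8, -0.4]
gripper_width: 0.0643
[0.463052   0.07458188 0.03212069] [-1.79879796e+02 -1.64465245e-02  8.73130877e+01] [-0.18061561  0.79990609 -0.43754082] 0.06428132587852052
```

View pics/w17.png

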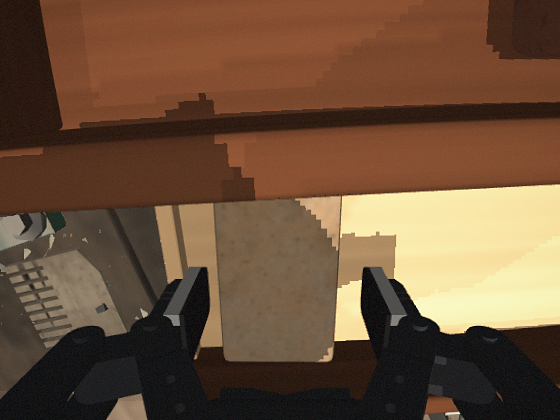

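```bash
python3 -m pendant '[[[0,0,-5,0,0,0],[0,0,-4,0,0,0],[0,0,0,0,0,0]]]' -0.5
python3 -m pendant '[[[0,0,0,0,0,0],[0,0,0,0,0,0],[0,0,0,0,0,0],[0,0,0,0,0,0],[0,0,0,0,0,0]]]' 1
python3 -m pendant '[[[0,0,5,0,0,0],[0,-2,15,0,0,0],[0,-3,25,0,0,0],[0,0,30,0,0,0],[0,0,35,0,0,0],[0,0,35,0,0,0],[0,0,20,0,0,0],[0,0,0,0,0,0]]]' 1
```

```text
time_s: 27.0
position: [0.4636, 0.0736, 0.0243]
ee_rot: [180.0, 0.0, 87.2]
contact_force: [0.0, -0.3, 0.0]
gripper_width: 0.0644
time_s: 27.42
position: [0.4636, 0.0736, 0.0249]
ee_rot: [180.0, 0.0, 87.2]
contact_force: [-3.5, 0.3, 11.0]
gripper_width: 0.0503
time_s: 28.08
position: [0.4652, 0.069, 0.1938]
ee_rot: [179.6, -0.0, 87.2]
contact_force: [-0.1, 0.5, -0.7]
gripper_width: 0.0501
```

```bash
python3 -m pendant '[[[0,10,0,0,0,0.02],[0,20,0,0,0,0.02],[0,25,0,0,0,0.02],[0,25,0,0,0,0],[0,25,-5,0,0,0],[0,16,-10,0,0,0],[0,10,-20,0,0,0],[0,0,-25,0,0,0],[0,0,-20,0,0,0],[0,0,-15,0,0,0],[0,0,-8,0,0,0],[0,0,0,0,0,0]]]' 1
python3 - <<'E'
from h import *
s=r.sense();print(s['position'],s['contact_force'],s['gripper_width'])
p=get_image('wrist');save(p,'w18')
E
```

```text
time_s: 29.08
position: [0.4619, 0.1999, 0.0843]
ee_rot: [-179.8, 0.0, 90.8]
contact_force: [-0.2, -1.0, -1.2]
gripper_width: 0.0498
[0.46191415 0.1998597  0.08433835] [-0.23330769 -1.04435682 -1.21165075] 0.04983461265178959
```

View pics/w18.png

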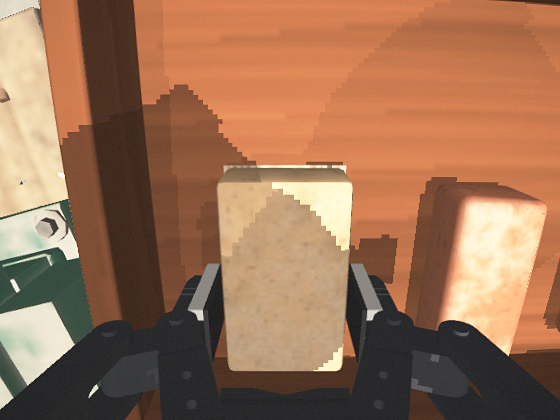

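```bash
python3 -m pendant '[[[0,0,-2,0,0,0],[0,0,0,0,0,0],[0,0,0,0,0,0]]]' 1
python3 -m pendant '[[[0,0,0,0,0,0],[0,0,0,0,0,0],[0,0,0,0,0,0],[0,0,0,0,0,0]]]' -0.5
python3 -m pendant '[[[0,0,10,0,0,0],[0,0,20,0,0,0],[0,0,30,0,0,0],[0,0,30,0,0,0],[0,-10,20,0,0,0],[0,-25,10,0,0,0],[0,-30,0,0,0,0],[0,-35,0,0,0,0],[0,-35,0,0,0,0],[0,-35,0,0,0,0],[0,-35,0,0,0,0],[0,-35,0,0,0,0]]]' -0.5
python3 -m pendant '[[[0,-35,0,0,0,0],[0,-35,0,0,0,0],[0,-35,0,0,0,0],[0,-30,0,0,0,0],[0,-20,0,0,0,0],[-4,-10,0,0,0,0],[0,0,0,0,0,0]]]' 0.2
python3 - <<'E'
from h import *
s=r.sense();print(s['position'],s['ee_rot'],s['contact_force'],s['gripper_width'])
p=get_image('wrist');save(p,'w19')
p=get_image('top');cv2.imwrite('pics/t19.png',cv2.resize(p['img'][150:320,80:300],None,fx=3.5,fy=3.5)[...,::-1])
E
```

```text
time_s: 29.38
position: [0.4637, 0.1997, 0.0849]
ee_rot: [179.9, -0.0, 90.7]
contact_force: [0.9, -1.1, 0.4]
gripper_width: 0.0502
time_s: 29.72
position: [0.4635, 0.1996, 0.0845]
ee_rot: [180.0, 0.0, 90.7]
contact_force: [-0.1, -0.1, 0.7]
gripper_width: 0.0637
time_s: 30.72
position: [0.4631, -0.0419, 0.2052]
ee_rot: [180.0, 0.0, 90.7]
contact_force: [0.9, 0.7, -1.0]
gripper_width: 0.064
time_s: 31.3
position: [0.4586, -0.2071, 0.2046]
ee_rot: [-180.0, 0.0, 90.5]
contact_force: [0.3, 0.3, -0.4]
gripper_width: 0.0341
[ 0.45856151 -0.20714574  0.20459417] [-1.79989039e+02  4.98751639e-03  9.05318855e+01] [ 0.25411111  0.3010535  -0.37016793] 0.034093881054916404
```

View pics/w19.png

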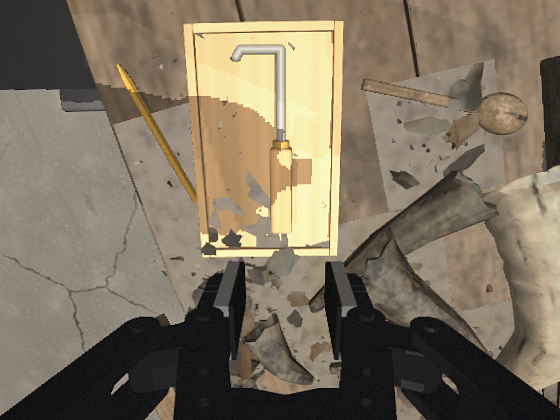

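View pics/t19.png

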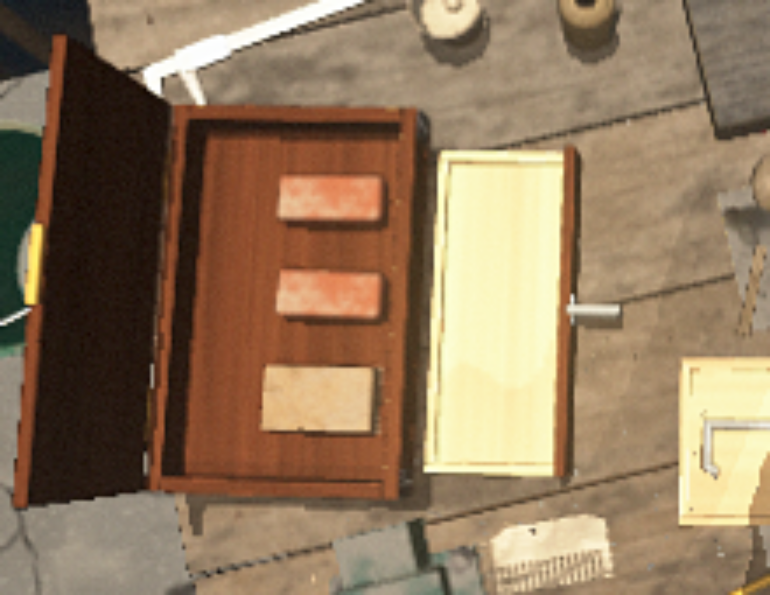

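```bash
python3 -m pendant '[[[-3.5,2,-15,0,0,0],[0,0,-25,0,0,0],[0,0,-30,0,0,0],[0,0,-30,0,0,0],[0,0,-30,0,0,0],[0,0,-25,0,0,0],[0,0,-15,0,0,0],[0,0,-10,0,0,0],[0,0,-6,0,0,0],[0,0,-4,0,0,0],[0,0,0,0,0,0]]]' 0.2
python3 - <<'E'
from h import *
s=r.sense();print(s['position'],s['ee_rot'],s['contact_force'],s['gripper_width'])
p=get_image('wrist');save(p,'w20')
E
```

```text
time_s: 32.32
position: [0.4562, -0.203, 0.0144]
ee_rot: [180.0, 0.0, 90.7]
contact_force: [-1.1, 0.3, 0.1]
gripper_width: 0.0342
[ 0.45617233 -0.20296319  0.01440802] [1.79986733e+02 2.76835179e-04 9.07236606e+01] [-1.13554016  0.25844261  0.06769686] 0.034196119295082136
```

View pics/w20.png

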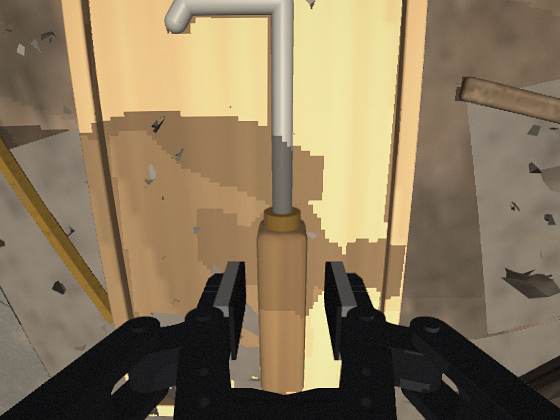

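```bash
python3 -m pendant '[[[0,0,-4,0,0,0],[0,0,0,0,0,0]]]' 0.2
python3 -m pendant '[[[0,0,0,0,0,0],[0,0,0,0,0,0],[0,0,0,0,0,0],[0,0,0,0,0,0],[0,0,0,0,0,0]]]' 1
python3 -m pendant '[[[0,0,5,0,0,0],[0,0,15,0,0,0],[0,0,25,0,0,0],[0,0,30,0,0,0],[6,4,25,0,0,0],[16,6,5,0,0,0],[20,8,0,0,0,0],[22,8,0,0,0,0],[24,8,0,0,0,0],[24,8,0,0,0,0],[22,8,0,0,0,0],[14,8,0,0,0,0]]]' 1
python3 - <<'E'
from h import *
s=r.sense();print(s['position'],s['ee_rot'],s['contact_force'],s['gripper_width'])
p=get_image('wrist');save(p,'w21')
E
```

```text
time_s: 32.53
position: [0.4561, -0.2035, 0.0105]
ee_rot: [180.0, 0.0, 90.7]
contact_force: [-0.5, -0.7, 0.1]
gripper_width: 0.034
time_s: 32.95
position: [0.456, -0.2035, 0.0108]
ee_rot: [180.0, 0.0, 90.7]
contact_force: [-1.7, 0.3, 7.2]
gripper_width: 0.0182
time_s: 33.95
position: [0.6056, -0.1446, 0.1156]
ee_rot: [180.0, -0.0, 90.7]
contact_force: [-0.5, -0.7, -2.2]
gripper_width: 0.0183
[ 0.60556714 -0.14464031  0.11558536] [ 1.79969747e+02 -1.72563062e-02  9.07061527e+01] [-0.52520359 -0.65743747 -2.16629647] 0.018344804128779747
```

View pics/w21.png

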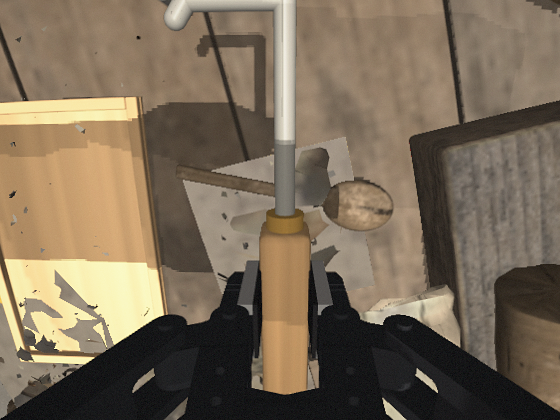

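```bash
python3 -m pendant '[[[0,10,-12,0,0,0],[0,8,-20,0,0,0],[0,0,-22,0,0,0],[0,0,-18,0,0,0],[0,0,-10,0,0,0],[0,0,0,0,0,0],[0,8,0,0,0,0],[0,8,0,0,0,0],[0,8,0,0,0,0],[0,8,0,0,0,0],[0,8,0,0,0,0],[0,0,0,0,0,0]]]' 1
python3 - <<'E'
from h import *
s=r.sense();print(s['position'],s['ee_rot'],s['contact_force'],s['gripper_width'])
p=get_image('wrist');save(p,'w22')
E
```

```text
time_s: 35.0
position: [0.6042, -0.0849, 0.0338]
ee_rot: [180.0, -0.0, 90.8]
contact_force: [0.4, 0.4, -0.9]
gripper_width: 0.0182
[ 0.60418346 -0.08493588  0.033796  ] [ 1.79961107e+02 -3.31511839e-02  9.08179327e+01] [ 0.38154152  0.40143142 -0.90602369] 0.01819357484468775
```

View pics/w22.png

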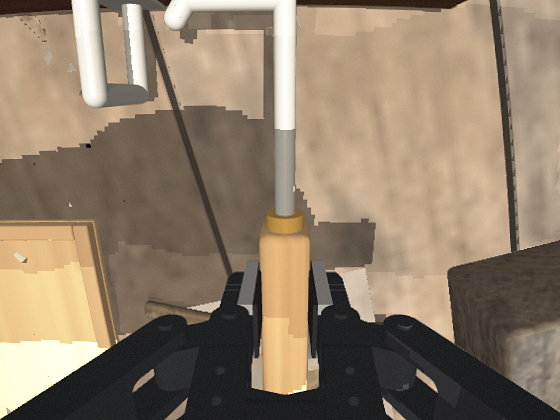

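```bash
python3 -m pendant '[[[0,6,0,0,0,0],[0,8,0,0,0,0],[0,8,0,0,0,0],[0,8,0,0,0,0],[0,8,0,0,0,0],[0,8,0,0,0,0],[0,8,0,0,0,0],[0,8,0,0,0,0],[0,8,0,0,0,0],[0,5,0,0,0,0]]]' 1
python3 - <<'E'
from h import *
s=r.sense();print(s['position'],s['ee_rot'],s['contact_force'],s['gripper_width'])
p=get_image('wrist');save(p,'w23')
E
```

```text
time_s: 35.88
position: [0.6038, -0.0109, 0.0332]
ee_rot: [-180.0, -0.0, 90.7]
contact_force: [-1.5, -3.0, -2.3]
gripper_width: 0.0183
[ 0.6037589  -0.01092775  0.03323055] [-1.79985893e+02 -1.89546720e-02  9.07375912e+01] [-1.52312246 -2.98010232 -2.34177477] 0.01829181769611499
```

View pics/w23.png

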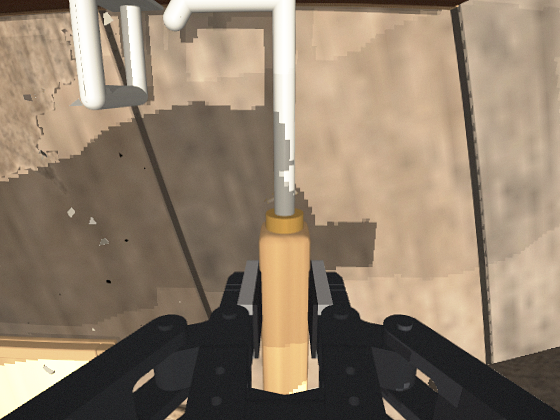

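```bash
python3 -m pendant '[[[0,-10,0,0,0,0],[0,-15,0,0,0,0],[0,-15,0,0,0,0],[0,-12,0,0,0,0],[-5,-2,0,0,0,0],[-10,0,0,0,0,0],[-10,0,0,0,0,0],[-10,0,0,0,0,0],[-8,0,0,0,0,0],[-4,0,0,0,0,0],[0,0,0,0,0,0]]]' 1
python3 - <<'E'
from h import *
s=r.sense();print(s['position'],s['ee_rot'],s['contact_force'],s['gripper_width'])
p=get_image('wrist');save(p,'w24')
E
```

```text
time_s: 36.85
position: [0.5563, -0.0665, 0.0334]
ee_rot: [-180.0, 0.0, 90.7]
contact_force: [-0.9, -0.9, -2.4]
gripper_width: 0.019
[ 0.55628067 -0.06651267  0.03335454] [-1.79983262e+02  7.37466180e-03  9.06792961e+01] [-0.87789155 -0.92091134 -2.40666814] 0.018959661583236503
```

View pics/w24.png

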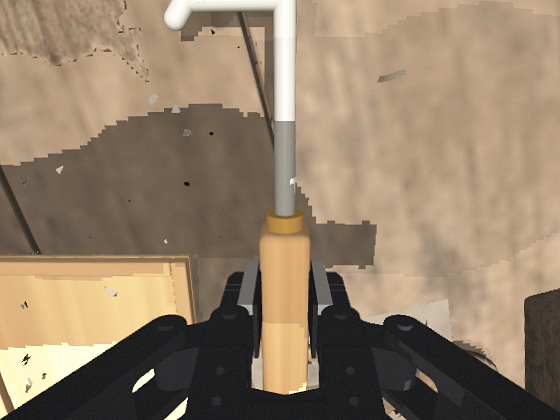

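```bash
python3 -m pendant '[[[0,6,0,0,0,0],[0,8,0,0,0,0],[0,8,0,0,0,0],[0,8,0,0,0,0],[0,8,0,0,0,0],[0,8,0,0,0,0],[0,8,0,0,0,0],[0,8,0,0,0,0],[0,8,0,0,0,0],[0,8,0,0,0,0],[0,8,0,0,0,0],[0,3,0,0,0,0]]]' 1
python3 -m pendant '[[[0,3,0,0,0,0],[0,3,0,0,0,0],[0,2,0,0,0,0],[0,0,0,0,0,0]]]' 1
python3 -m pendant '[[[0,3,0,0,0,0],[0,2,0,0,0,0],[0,0,0,0,0,0]]]' 1
```

```text
time_s: 37.9
position: [0.5568, 0.0243, 0.0333]
ee_rot: [-180.0, -0.0, 90.8]
contact_force: [-0.1, -1.1, -1.8]
gripper_width: 0.0185
time_s: 38.23
position: [0.5568, 0.031, 0.0332]
ee_rot: [-180.0, -0.0, 90.7]
contact_force: [-0.6, -0.9, -1.6]
gripper_width: 0.0187
time_s: 38.48
position: [0.5569, 0.0361, 0.0333]
ee_rot: [180.0, -0.0, 90.7]
contact_force: [0.4, -0.0, -1.9]
gripper_width: 0.0183
```

```bash
python3 -m pendant '[[[0,3,0,0,0,0],[0,1,0,0,0,0],[0,0,0,0,0,0]]]' 1
python3 -m pendant '[[[0,3,0,0,0,0],[0,1,0,0,0,0],[0,0,0,0,0,0]]]' 1
```

```text
time_s: 38.73
position: [0.5569, 0.04, 0.0333]
ee_rot: [180.0, -0.0, 90.7]
contact_force: [0.6, -0.3, -1.9]
gripper_width: 0.0188
time_s: 38.98
position: [0.5569, 0.0441, 0.0333]
ee_rot: [-180.0, -0.0, 90.7]
contact_force: [-0.2, -0.7, -2.0]
gripper_width: 0.0186
```

Run:
```python
from h import *
p=get_image('top');cv2.imwrite('pics/t25.png',cv2.resize(p['img'][150:320,80:300],None,fx=3.5,fy=3.5)[...,::-1])
p=get_image('scene');cv2.imwrite('pics/s25.png',cv2.resize(p['img'][40:280,150:420],None,fx=2.5,fy=2.5)[...,::-1])
```

```text
(no output)
```

View pics/t25.png

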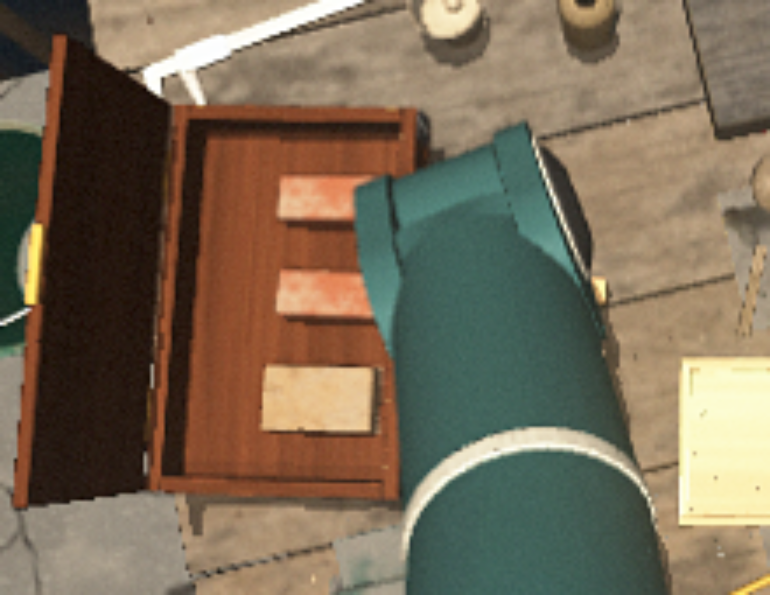

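View pics/s25.png

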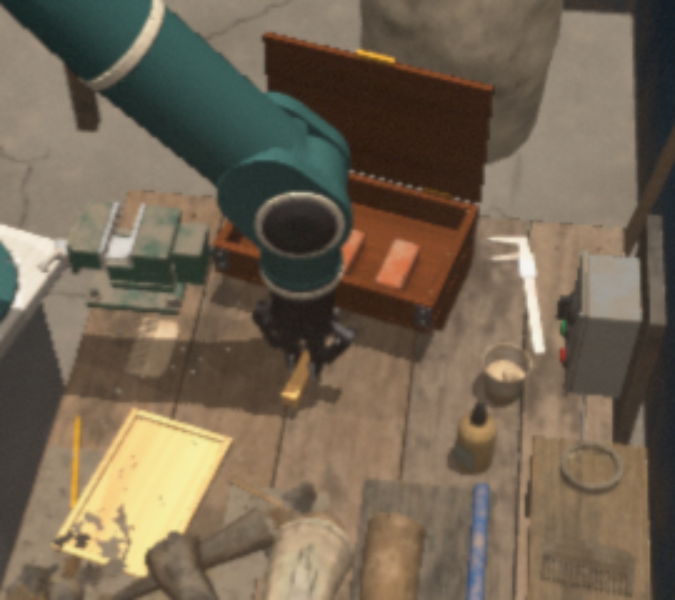

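```bash
python3 -m pendant '[[[0,2,0,0,0,0],[0,1,0,0,0,0],[0,0,0,0,0,0]]]' 1
python3 -m pendant '[[[0,2,0,0,0,0],[0,1,0,0,0,0],[0,0,0,0,0,0]]]' 1
```

```text
time_s: 39.33
position: [0.5569, 0.0454, 0.0332]
ee_rot: [-180.0, 0.1, 90.6]
contact_force: [0.3, -9.0, -1.5]
gripper_width: 0.0188
time_s: 39.58
position: [0.557, 0.0459, 0.0332]
ee_rot: [-180.0, 0.2, 90.5]
contact_force: [0.5, -20.9, -0.1]
gripper_width: 0.0182
```

```bash
python3 -m pendant '[[[0,-8,0,0,0,0],[0,-16,0,0,0,0],[0,-20,0,0,0,0],[0,-22,0,0,0,0],[0,-22,0,0,0,0],[0,-22,0,0,0,0],[0,-15,20,0,0,0],[-10,-10,30,0,0,0],[-15,-15,30,0,0,0],[-15,-20,10,0,0,0],[-15,-20,0,0,0,0],[-15,-20,0,0,0,0]]]' 1
python3 -m pendant '[[[-15,-20,0,0,0,0],[-12,-12,0,0,0,0],[-5,-5,0,0,0,0],[0,-4,-5,0,0,0],[0,0,-15,0,0,0],[0,0,-20,0,0,0],[0,0,-20,0,0,0],[0,0,-15,0,0,0],[0,0,0,0,0,0]]]' 1
python3 - <<'E'
from h import *
s=r.sense();print(s['position'],s['ee_rot'],s['contact_force'],s['gripper_width'])
p=get_image('wrist');save(p,'w26')
E
```

```text
time_s: 40.58
position: [0.4866, -0.1612, 0.1243]
ee_rot: [179.9, 0.0, 90.7]
contact_force: [-0.1, -1.2, -2.0]
gripper_width: 0.0187
time_s: 41.33
position: [0.4543, -0.1997, 0.0455]
ee_rot: [-179.8, -0.1, 90.8]
contact_force: [-1.9, 0.5, -1.8]
gripper_width: 0.0187
[ 0.45431998 -0.1997259   0.0455352 ] [-1.79821437e+02 -1.34651487e-01  9.07768804e+01] [-1.89102834  0.49437408 -1.80884605] 0.018725377442753172
```

View pics/w26.png

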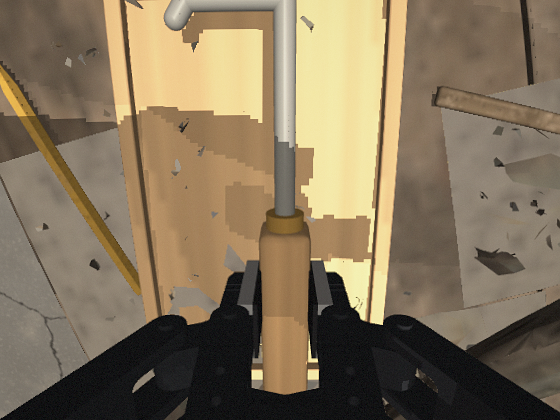

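```bash
python3 -m pendant '[[[0,-4,-12,0,0,0],[0,0,-12,0,0,0],[0,0,-7,0,0,0],[0,0,-4,0,0,0],[0,0,0,0,0,0]]]' 1
python3 -m pendant '[[[0,0,0,0,0,0],[0,0,0,0,0,0],[0,0,0,0,0,0]]]' 0.2
python3 -m pendant '[[[0,0,10,0,0,0],[0,0,25,0,0,0],[0,0,30,0,0,0],[0,0,35,0,0,0],[0,0,35,0,0,0],[0,0,35,0,0,0],[0,10,35,0,0,0],[0,25,35,0,0,0],[0,30,25,0,0,0],[0,30,10,0,0,0],[0,20,0,0,0,0],[0,5,0,0,0,0]]]' 0.2
python3 - <<'E'
from h import *
s=r.sense();print(s['position'],s['ee_rot'],s['joint_positions'],s['contact_force'],s['gripper_width'])
p=get_image('wrist');save(p,'w27')
p=get_image('top');cv2.imwrite('pics/t27.png',cv2.resize(p['img'][150:320,80:370],None,fx=2.7,fy=2.7)[...,::-1])
p=get_image('scene');cv2.imwrite('pics/s27.png',cv2.resize(p['img'][40:280,150:420],None,fx=2.5,fy=2.5)[...,::-1])
E
```

```text
time_s: 41.8
position: [0.4545, -0.2051, 0.0124]
ee_rot: [-179.9, -0.0, 90.7]
contact_force: [-0.5, -0.3, -1.8]
gripper_width: 0.0186
time_s: 42.05
position: [0.4552, -0.2055, 0.0138]
ee_rot: [180.0, 0.0, 90.7]
contact_force: [0.1, -0.3, -0.3]
gripper_width: 0.0344
time_s: 43.05
position: [0.4549, -0.0827, 0.2891]
ee_rot: [179.9, 0.1, 90.9]
contact_force: [0.5, 0.3, -0.8]
gripper_width: 0.0337
[ 0.45494082 -0.08270013  0.28908754] [1.79856550e+02 6.83629933e-02 9.09241217e+01] [ 36.05035129   5.08231271 -31.19719422 109.70041193   2.94145374
  65.82754322   4.67886299] [ 0.46992392  0.33527636 -0.819046  ] 0.03374505433538923
```

View pics/w27.png

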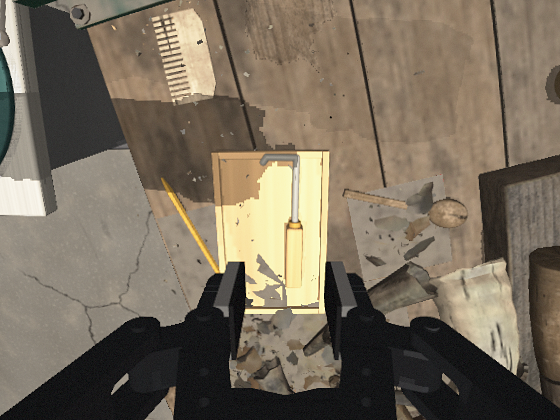

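View pics/t27.png

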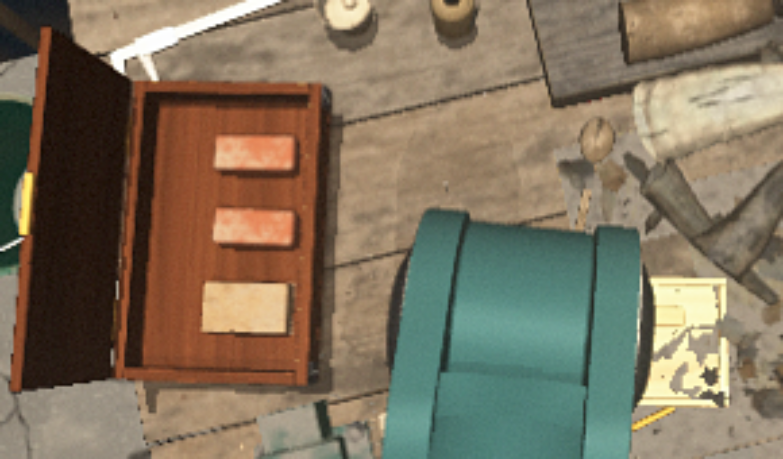

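View pics/s27.png

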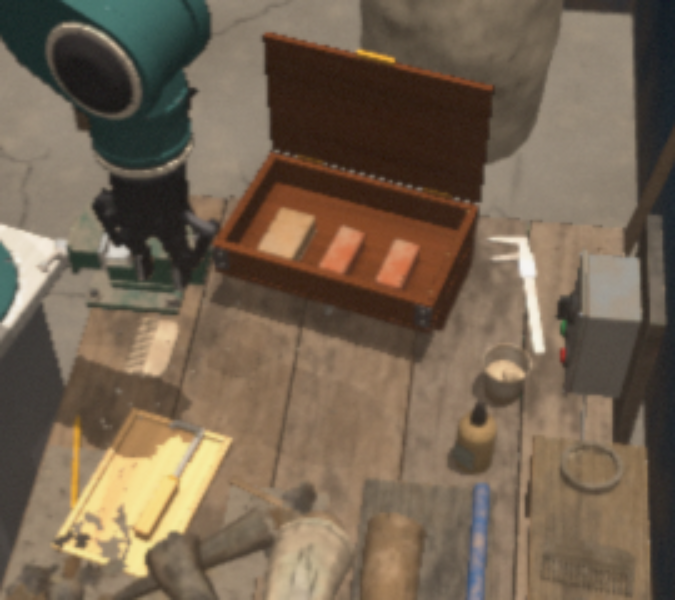

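Run:
```python
from h import *
s=r.sense();p=get_image('wrist')
cv2.imwrite('pics/w27c.png',cv2.resize(p['img'][140:320,200:340],None,fx=4,fy=4,interpolation=cv2.INTER_CUBIC)[...,::-1])
w=cloud(p,s)
print(np.round(ray(p,[[297,157],[287,223],[294,290]],.019,s),4)); print(np.round(ray(p,[[240,152],[320,152],[240,160],[320,160]],.011,s),4))
for uv in [(297,158),(297,165),(297,180),(297,200),(270,158),(264,162)]: print(uv,np.round(w[uv[1],uv[0]],4))
```

```text
[[ 0.4694 -0.0812  0.019 ]
 [ 0.4593 -0.1601  0.019 ]
 [ 0.4695 -0.2502  0.019 ]]
[[ 0.4046 -0.0776  0.011 ]
 [ 0.4958 -0.0764  0.011 ]
 [ 0.4044 -0.0868  0.011 ]
 [ 0.4962 -0.0857  0.011 ]]
(297, 158) [ 0.4694 -0.0825  0.018 ]
(297, 165) [ 0.4696 -0.0904  0.0185]
(297, 180) [ 0.47   -0.1075  0.0197]
(297, 200) [ 0.4706 -0.132   0.0173]
(270, 158) [ 0.4385 -0.0854  0.0039]
(264, 162) [ 0.4323 -0.0876  0.0173]
```

View pics/w27c.png

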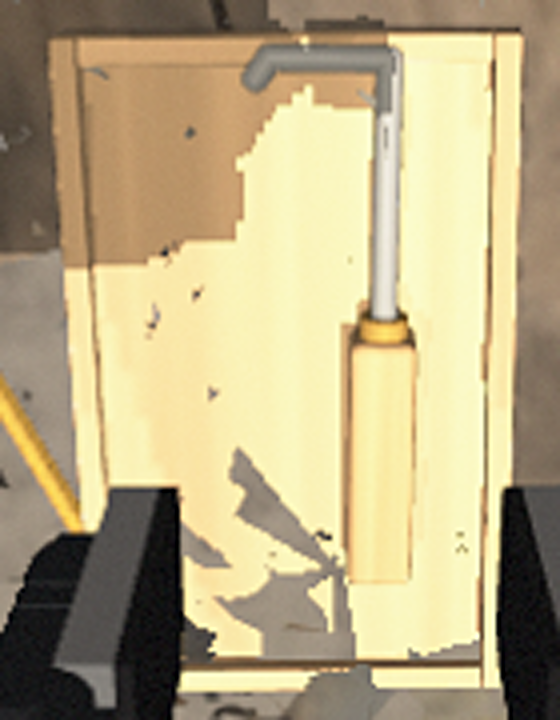

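```bash
python3 -m pendant '[[[3,-25,-5,0,0,0],[4,-35,-20,0,0,0],[4,-35,-25,0,0,0],[1.5,-17,-25,0,0,0],[0,-5,-25,0,0,0],[0,0,-30,0,0,0],[0,0,-30,0,0,0],[0,0,-30,0,0,0],[0,0,-25,0,0,0],[0,0,-15,0,0,0],[0,0,-5,0,0,0],[0,0,0,0,0,0]]]' 0.28
python3 - <<'E'
from h import *
s=r.sense();print(s['position'],s['ee_rot'],s['contact_force'],s['gripper_width'])
p=get_image('wrist');save(p,'w28')
E
```

```text
time_s: 44.25
position: [0.4664, -0.2025, 0.0519]
ee_rot: [-179.9, -0.1, 90.6]
contact_force: [-0.4, -0.2, 0.3]
gripper_width: 0.0307
[ 0.46635022 -0.20248482  0.05192393] [-1.79864849e+02 -5.24105724e-02  9.06250349e+01] [-0.37333631 -0.17813481  0.30129728] 0.030726606280342697
```

View pics/w28.png

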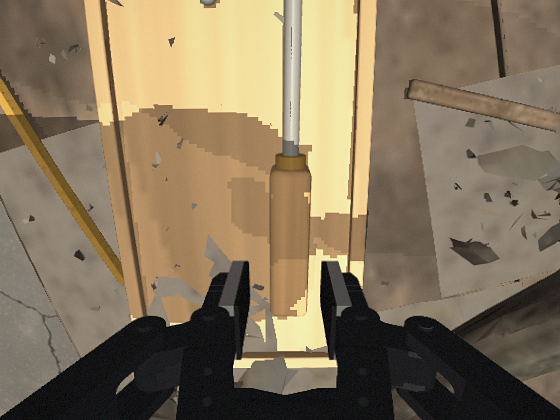

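Run:
```python
from h import *
s=r.sense();p=get_image('wrist')
print(np.round(ray(p,[[272,167],[309,167],[306,317],[271,317]],.026,s),4))
print(np.round(ray(p,[[359,200],[352,150],[110,150],[355,355]],.004,s),4))
```

```text
[[ 0.4613 -0.1601  0.026 ]
 [ 0.4785 -0.1599  0.026 ]
 [ 0.4796 -0.2412  0.026 ]
 [ 0.4608 -0.2414  0.026 ]]
[[ 0.5077 -0.1821  0.004 ]
 [ 0.5022 -0.155   0.004 ]
 [ 0.375  -0.156   0.004 ]
 [ 0.5133 -0.2845  0.004 ]]
```

```bash
python3 -m pendant '[[[3,4,-5,0,0,0],[0,0,-12,0,0,0],[0,0,-10,0,0,0],[0,0,-7,0,0,0],[0,0,-4,0,0,0],[0,0,0,0,0,0]]]' 0.28
python3 -m pendant '[[[0,0,0,0,0,0],[0,0,0,0,0,0],[0,0,0,0,0,0],[0,0,0,0,0,0],[0,0,0,0,0,0]]]' 1
python3 -m pendant '[[[0,0,6,0,0,0],[0,0,6,0,0,0],[-4,-5,0,0,0,0],[-5,-6,0,0,0,0],[-2,-4,0,0,0,0],[0,0,0,0,0,0],[0,0,-5,0,0,0],[0,0,-5,0,0,0],[0,0,-1,0,0,0],[0,0,0,0,0,0]]]' 1
python3 -m pendant '[[[0,0,0,0,0,0],[0,0,0,0,0,0],[0,0,0,0,0,0]]]' 0.2
python3 -m pendant '[[[0,0,10,0,0,0],[0,0,25,0,0,0],[0,0,30,0,0,0],[0,0,35,0,0,0],[0,0,35,0,0,0],[0,0,35,0,0,0],[0,0,25,0,0,0],[0,0,0,0,0,0]]]' 0.2
python3 - <<'E'
from h import *
s=r.sense();print(s['position'],s['ee_rot'],s['contact_force'],s['gripper_width'])
p=get_image('wrist');save(p,'w29')
E
```

```text
time_s: 44.85
position: [0.4697, -0.1976, 0.0139]
ee_rot: [-179.9, -0.0, 90.7]
contact_force: [-0.8, -0.2, -0.0]
gripper_width: 0.0305
time_s: 45.27
position: [0.4703, -0.198, 0.0152]
ee_rot: [180.0, 0.0, 90.7]
contact_force: [0.4, 0.6, -2.0]
gripper_width: 0.0182
time_s: 46.1
position: [0.4591, -0.2125, 0.0154]
ee_rot: [-179.9, -0.0, 90.7]
contact_force: [0.4, 0.1, -2.2]
gripper_width: 0.0181
time_s: 46.35
position: [0.4594, -0.2128, 0.0161]
ee_rot: [180.0, 0.0, 90.7]
contact_force: [-0.1, -0.0, -0.7]
gripper_width: 0.0343
time_s: 47.02
position: [0.4612, -0.2134, 0.2169]
ee_rot: [179.6, 0.2, 90.7]
contact_force: [1.2, -0.1, 0.6]
gripper_width: 0.0342
[ 0.46115692 -0.21344886  0.21692629] [179.62598504   0.22818966  90.70057065] [ 1.2350289  -0.11315306  0.58932855] 0.03417540738231774
```

View pics/w29.png

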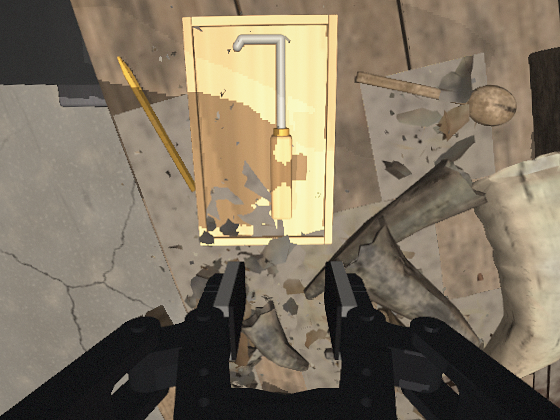

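Run:
```python
from h import *
for n in ['top','scene']:
    w=cloud(get_image(n))
    for lo in np.arange(.12,.33,.02):
        m=(w[...,2]>lo)&(w[...,2]<lo+.02)&(np.abs(w[...,0]-.54)<.1)&(w[...,1]>.25)&(w[...,1]<.5)
        q=w[m]
        if len(q): print(n,round(lo,2),len(q),np.round(np.percentile(q[:,1],[5,50,95]),4),q[:,2].max())
```

```text
top 0.12 228 [0.3248 0.326  0.3274] 0.13988428394297947
top 0.14 241 [0.3243 0.3254 0.3268] 0.1599997344216153
top 0.16 251 [0.3237 0.3249 0.3263] 0.17998712897203684
top 0.18 268 [0.323  0.3244 0.3258] 0.19993432066561245
top 0.2 263 [0.3208 0.3237 0.3251] 0.21983961296689858
top 0.22 289 [0.3198 0.3228 0.3247] 0.23997747465345864
top 0.24 283 [0.3194 0.3206 0.3236] 0.2599716568582854
top 0.26 358 [0.319  0.3202 0.3214] 0.27995825823925957
top 0.28 383 [0.3185 0.3198 0.321 ] 0.299934703276839
top 0.3 519 [0.3187 0.3218 0.3281] 0.3167963760546527
scene 0.12 264 [0.3236 0.3279 0.3321] 0.13992927616714734
scene 0.14 240 [0.3226 0.3269 0.3319] 0.1599657141060078
scene 0.16 270 [0.322  0.3265 0.3311] 0.1799325042362856
scene 0.18 263 [0.3207 0.3255 0.3294] 0.19992049340613804
scene 0.2 279 [0.3199 0.3245 0.3291] 0.21995389577705549
scene 0.22 279 [0.319  0.3234 0.3279] 0.2399388982524533
scene 0.24 315 [0.3185 0.3226 0.3269] 0.2599390665564665
scene 0.26 307 [0.3175 0.3222 0.3263] 0.27999037208700217
scene 0.28 316 [0.3162 0.3209 0.3255] 0.2999811808179067
scene 0.3 242 [0.317 0.322 0.329] 0.3159417932511328
```

```bash
python3 -m pendant '[[[0,0,20,0,0,0],[3,10,30,0,0,0],[6,25,35,0,0,0],[7,35,35,0,0,0],[7,35,30,0,0,0],[7,38,15,0,0,0],[7,38,0,0,0,0],[7,38,0,0,0,0],[7,38,0,0,0,0],[7,38,0,0,0,0],[7,38,0,0,0,0],[7,38,0,0,0,0]]]' 1
python3 -m pendant '[[[7,35,0,0,0,0],[5,35,0,0,0,0],[3,35,0,0,0,0],[0,35,0,0,0,0],[0,35,0,0,0,0],[0,30,0,0,0,0],[0,20,0,0,0,0],[0,10,0,0,0,0],[0,0,0,0,0,0]]]' 1
```

```text
time_s: 48.17
position: [0.5287, 0.1493, 0.3646]
ee_rot: [-179.9, 0.0, 90.7]
contact_force: [0.3, 0.0, 1.0]
gripper_width: 0.0001
time_s: 48.92
position: [0.543, 0.3845, 0.3641]
ee_rot: [-179.8, 0.0, 90.9]
contact_force: [-0.1, 0.3, -0.4]
gripper_width: 0.0002
```

```bash
python3 -m pendant '[[[0,0,-15,0,0,0],[0,0,-25,0,0,0],[0,0,-22,0,0,0],[0,0,-12,0,0,0],[0,0,-8,0,0,0],[0,0,0,0,0,0]]]' 1
python3 - <<'E'
from h import *
s=r.sense();print(s['position'],s['contact_force'])
p=get_image('wrist');save(p,'w30')
p=get_image('scene');cv2.imwrite('pics/s30.png',cv2.resize(p['img'][0:240,150:420],None,fx=2.5,fy=2.5)[...,::-1])
for th in [88,80,70,60,50,40,30,20,10,5,0]:
    t=np.radians(th);rho=.165
    y=.323-rho*np.cos(t)+.010*np.sin(t)+.011*np.sin(t); z=.115+rho*np.sin(t)+.010*np.cos(t)
    print(th,round(y,4),round(z,4))
E
```

```text
time_s: 49.42
position: [0.5442, 0.3814, 0.2824]
ee_rot: [-179.9, 0.1, 90.6]
contact_force: [-0.7, 0.2, 0.4]
gripper_width: 0.0
[0.54416159 0.38137062 0.28235697] [-0.71310181  0.15028751  0.35367154]
88 0.3382 0.2802
80 0.315 0.2792
70 0.2863 0.2735
60 0.2587 0.2629
50 0.233 0.2478
40 0.2101 0.2287
30 0.1906 0.2062
20 0.1751 0.1808
10 0.1642 0.1535
5 0.1605 0.1393
0 0.158 0.125
```

View pics/s30.png

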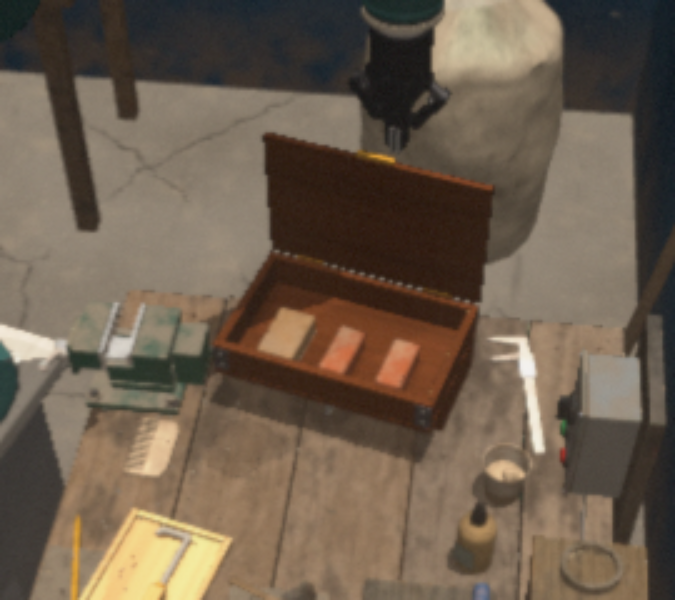

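```bash
python3 -m pendant '[[[0,-10,0,0,0,0],[0,-12,0,0,0,0],[0,-10,0,0,0,0],[0,-6,0,0,0,0],[0,-4,0,0,0,0],[0,-5,0,0,0,0],[0,-5,0,0,0,0],[0,-5,-1,0,0,0],[0,-5,-1,0,0,0],[0,-5,0,0,0,0]]]' 1
python3 -m pendant '[[[0,-6,-1,0,0,0],[0,-6,-1,0,0,0],[0,-6,-1,0,0,0],[0,-6,-2,0,0,0],[0,-6,-2,0,0,0],[0,-6,-2,0,0,0],[0,-6,-2,0,0,0],[0,-6,-2.5,0,0,0],[0,-5,-2.5,0,0,0],[0,-5,-3,0,0,0],[0,-5,-3,0,0,0],[0,-5,-3,0,0,0]]]' 1
```

```text
time_s: 50.35
position: [0.5439, 0.3153, 0.2814]
ee_rot: [-180.0, -0.0, 90.7]
contact_force: [1.1, 3.4, -2.3]
gripper_width: 0.0002
time_s: 51.35
position: [0.5442, 0.2469, 0.2564]
ee_rot: [180.0, 0.0, 90.7]
contact_force: [1.4, 1.9, 2.7]
gripper_width: -0.0004
```

```bash
python3 -m pendant '[[[0,-5,-3.5,0,0,0],[0,-5,-3.5,0,0,0],[0,-5,-4,0,0,0],[0,-5,-4,0,0,0],[0,-5,-4,0,0,0],[0,-5,-4,0,0,0],[0,-5,-4,0,0,0],[0,-4,-4.5,0,0,0],[0,-4,-4.5,0,0,0],[0,-4,-4.5,0,0,0],[0,-4,-5,0,0,0],[0,-4,-5,0,0,0]]]' 1
python3 -m pendant '[[[0,-3,-5,0,0,0],[0,-3,-5,0,0,0],[0,-3,-5,0,0,0],[0,-3,-5,0,0,0],[0,-3,-5,0,0,0],[0,-2,-5,0,0,0],[0,-2,-5,0,0,0],[0,-2,-5,0,0,0],[0,-2,-5,0,0,0],[0,-2,-5,0,0,0]]]' 1
python3 - <<'E'
from h import *
p=get_image('scene');cv2.imwrite('pics/s31.png',cv2.resize(p['img'][40:280,150:420],None,fx=2.5,fy=2.5)[...,::-1])
E
```

```text
time_s: 52.35
position: [0.5441, 0.1922, 0.2056]
ee_rot: [-180.0, 0.0, 90.7]
contact_force: [0.1, 3.2, 0.6]
gripper_width: -0.0004
time_s: 53.18
position: [0.5441, 0.1674, 0.1556]
ee_rot: [-180.0, 0.0, 90.7]
contact_force: [0.1, 1.8, 1.3]
gripper_width: 0.0
```

View pics/s31.png

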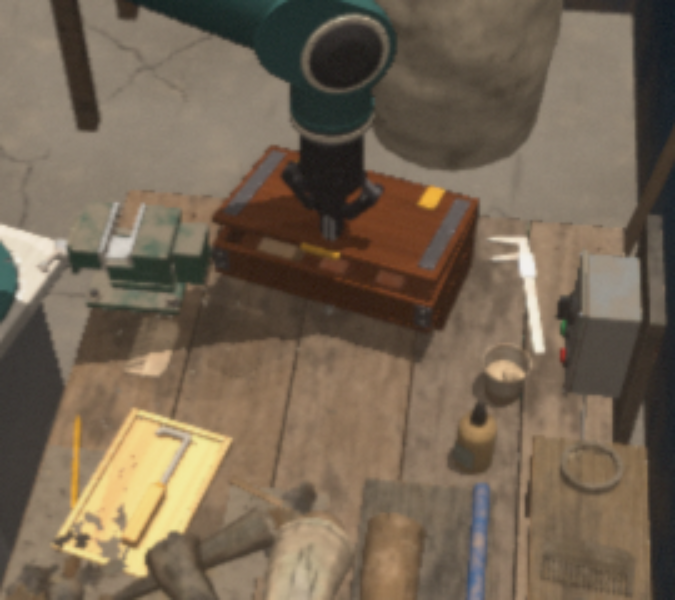

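Lid near shut; continue gently down.

```bash
python3 -m pendant '[[[0,-1,-4,0,0,0],[0,-1,-4,0,0,0],[0,-1,-3.5,0,0,0],[0,-1,-3,0,0,0],[0,0,-3,0,0,0],[0,0,-3,0,0,0],[0,0,-2.5,0,0,0],[0,0,-2.5,0,0,0],[0,0,-2,0,0,0],[0,0,0,0,0,0]]]' 1
python3 -m pendant '[[[0,0,-2,0,0,0],[0,0,-1.5,0,0,0],[0,0,0,0,0,0]]]' 1
```

```text
time_s: 54.07
position: [0.544, 0.1635, 0.1282]
ee_rot: [-180.0, 0.0, 90.7]
contact_force: [0.6, 0.7, -0.5]
gripper_width: -0.0001
time_s: 54.32
position: [0.5441, 0.1636, 0.1251]
ee_rot: [-180.0, 0.0, 90.7]
contact_force: [0.6, 0.9, 1.3]
gripper_width: 0.0001
```

```bash
python3 -m pendant '[[[0,0,-1.5,0,0,0],[0,0,-1,0,0,0],[0,0,0,0,0,0]]]' 1
python3 -m pendant '[[[0,0,-1.5,0,0,0],[0,0,-1,0,0,0],[0,0,0,0,0,0]]]' 1
```

```text
time_s: 54.57
position: [0.5444, 0.1636, 0.1247]
ee_rot: [179.9, 0.1, 90.7]
contact_force: [-14.8, -8.2, 42.5]
gripper_width: -0.0003
time_s: 54.82
position: [0.5446, 0.1637, 0.1243]
ee_rot: [179.9, 0.1, 90.7]
contact_force: [-30.2, -16.6, 83.4]
gripper_width: 0.0
```

```bash
python3 -m pendant '[[[0,0,4,0,0,0],[0,0,8,0,0,0],[0,0,15,0,0,0],[0,0,25,0,0,0],[0,-10,30,0,0,0],[0,-20,30,0,0,0],[0,-30,30,0,0,0],[-5,-30,20,0,0,0],[-10,-30,10,0,0,0],[-10,-30,0,0,0,0],[-10,-25,0,0,0,0],[0,-10,0,0,0,0]]]' 1
python3 - <<'E'
from h import *
p=get_image('scene');cv2.imwrite('pics/s32.png',cv2.resize(p['img'][40:280,150:420],None,fx=2.5,fy=2.5)[...,::-1])
w=cloud(p)
s=r.sense();print(s['position'],s['contact_force'])
p=get_image('top');save(p,'t32');w2=cloud(p)
for w in (w,w2):
  for y in np.arange(.14,.32,.03):
    m=(np.abs(w[...,1]-y)<.01)&(np.abs(w[...,0]-.47)<.06)&(w[...,2]>.05)&(w[...,2]<.2); print(round(y,2),m.sum(),np.nanmedian(w[m][:,2]).round(4),end=' | ')
  print()
E
```

```text
time_s: 55.82
position: [0.5077, -0.0245, 0.2917]
ee_rot: [-180.0, 0.1, 90.5]
contact_force: [-0.4, -0.9, 0.5]
gripper_width: -0.0
[ 0.50853834 -0.02498898  0.2916568 ] [ 1.28751706 -1.66554041  0.53285022]
0.14 492 0.0967 | 0.17 108 0.1241 | 0.2 110 0.1241 | 0.23 91 0.125 | 0.26 153 0.1239 | 0.29 146 0.1246 | 
0.14 0 nan | 0.17 276 0.1248 | 0.2 346 0.1251 | 0.23 353 0.1249 | 0.26 347 0.1249 | 0.29 350 0.1254 |
  return np.nanmean(a, axis, out=out, keepdims=keepdims)
```

View pics/s32.png

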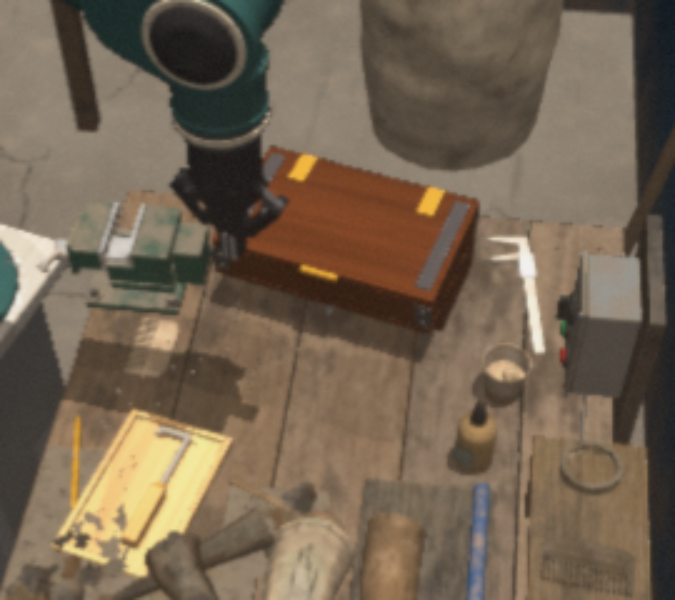

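View pics/t32.png

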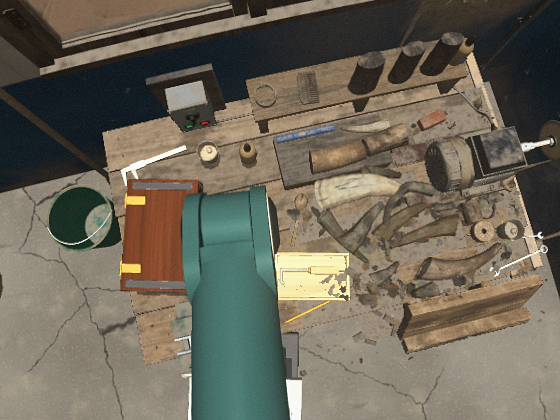

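Run:
```python
from h import *
s=r.sense();print(s['time_s'],s['joint_vel']); print(r.job_done())
```

```text
55.9167 [-2.62034023  0.90266095 -2.10440605 -0.69350045 -0.059374   -0.0241226
 -2.26301072]
the job is handed in; nothing more can be done
None
```

The job is done as asked and handed in at about 56 s, with every step finished in the order given.

- **Tray out:** I caught the hidden loop with the hooked rod and pulled the stock tray to its stop, where the pull reached 25 N. Then I laid the rod in its tool tray while I moved the things.
- **Things stored:** The tray held two compound bars and one sanding block. All three went into the upper compartment, and the tray was empty in the picture afterwards.
- **Tray home:** I pushed the emptied tray back with the rod until it stopped at 21 N, about 2.5 mm from where I expected.
- **Rod:** After I laid the rod back in its tool tray, I found it had shifted by a centimetre or so, with its end over the lip. I picked it up again, set it about 14 mm back from that lip and saw it fully inside.
- **Lid:** I lowered it in small steps. Depth readings across its top are 0.124 to 0.125 m, which is what a shut lid should give.

The last pictures show the bottle and cup standing and the rod in its tray.

- **Lid pressed too hard:** My last push, with the closed fingertips on the already shut lid, reached 83 N before I backed off. That is under the 120 N wrist limit but above the 40 N given for the arm and gripper body. Only the fingertips touched the lid, so I do not know whether it counts.
- **Tray not seen shut:** That the tray is fully home rests on that force and position; I could not see it under the ledge.

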